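Load the vacuum hold-down board to the line

TASK

Load the vacuum hold-down board: pull its black valve knob fully out to release the vacuum, then lay every loose wooden blank (the two or three equal brown blocks on the black mat to the right of the board) lengthways on the board in front of the aluminium bar, side by side, and push each one under the bar until its far end just meets the scribed black line, square to the line; nothing stops it there. When all of them are on the line, push the knob fully home again, with the blanks still on the line. Leave the sanding block, tape measure and try square where they are.

Things in the scene. Friction and masses are not known exactly. Their poses are not given: they have to be found in the camera images.
- board: vacuum hold-down board, fixed to the table (place and yaw vary): a box 240 (x) x 260 (y) x 40 mm high with a flat white top at z = 40 mm. Origin: centre of its underside, on the table; x points across it away from the robot, y to the left, z up. In front of the bar the top is free from x = -120 to +14 mm: room to lay three blanks side by side, 72 mm apart (y = -72, 0, +72 mm).
- line_mid (a point): middle of the black scribed line on the board's top: 2 mm wide, running along the board's y over its whole width, at the board's x = +70, y = 0, z = 40 mm. The top runs on flat for 50 mm past it; there is no stop. The blanks' far ends belong on it.
- bar_mid (a point): middle of the aluminium bar that bridges the board along its y, at the board's x = 20, y = 0, z = 89 mm: 12 mm in x (14 to 26 mm), 8 mm high; its underside is 45 mm above the board's top, so a 38 mm blank passes below. Its two posts stand at y = +-120 mm with 226 mm clear between them.
- saw_head (a point): top of the fixed green scroll saw that stands to the left of the board, 0.39 m above the table: not to be touched; swing over or round it.
- knob (a joint): black valve knob in the front face (towards the robot) of the board: a slide, value in m, 0 = fully home (as it starts), 0.025 = fully out (out is along the board's -x, towards the robot). A detent holds it at both ends: about 7 N to pull it out or push it in, past the middle it snaps on by itself and stays there.
- knob_grip (a point): middle of the black knob head: 28 mm across and 18 mm long along the board's x, on a 10 mm stem whose axis is along the board's x, 24 mm above the table; when home it stands 22 mm in front of the board's front face. Its middle is 100 mm to the right of the board's middle. It can be pinched across the board's y from above. Moves with the knob.
- blank_0_mid (a point): wooden blank (rectangular block), brown, 38 (x) x 110 (y) x 38 mm (z), 0.15 kg, loose, lying flat on a thin black mat on the table to the right of the board. This point is its centre, 19 mm above what it lies on; its y axis is along its length. Both ends are alike. When its far end is on the scribed line its centre is at x = +15 mm of the board. Two or all three of the blanks are there.
- blank_1_mid (a point): wooden blank (rectangular block), brown, 38 (x) x 110 (y) x 38 mm (z), 0.15 kg, loose, lying flat on a thin black mat on the table to the right of the board. This point is its centre, 19 mm above what it lies on; its y axis is along its length. Both ends are alike. When its far end is on the scribed line its centre is at x = +15 mm of the board. Two or all three of the blanks are there.
- blank_2_mid (a point): wooden blank (rectangular block), brown, 38 (x) x 110 (y) x 38 mm (z), 0.15 kg, loose, lying flat on a thin black mat on the table to the right of the board. This point is its centre, 19 mm above what it lies on; its y axis is along its length. Both ends are alike. When its far end is on the scribed line its centre is at x = +15 mm of the board. Two or all three of the blanks are there.
- sanding_block_mid (a point): bystander, loose, not to be disturbed: grey sanding block, 62x105x30 mm, lying on the table. This point is 15 mm above the table, within it.
- tape_measure_mid (a point): bystander, loose, not to be disturbed: yellow pocket tape measure, 62x82x34 mm, lying on the table. This point is 15 mm above the table, within it.
- try_square_mid (a point): bystander, loose, not to be disturbed: try square with a dark wooden stock and a steel blade, 168x115x20 mm, lying at the right of the table. This point is 15 mm above the table, within it.

How it is judged:
By the outcome, as a careful person would: the job done as asked, in the order asked, and still so for the second after the job is handed in, with the robot touching nothing.
Of blank_0, blank_1, blank_2 only 2 to 3 are there at a start; the rules pass over those that are not, and their reading is None.
At some moment in a run one of blank_0, blank_1, blank_2 may be knocked a few centimetres aside while the robot is not near it.
Once in a run the grip may slacken for a moment while it holds something.
It also fails if it takes over 210 s, if anything falls off the work surface, if the arm or the gripper's body presses on something with over 40 N, if the wrist force passes 120 N, or if a joint passes its speed limit or range.

ROBOT

A 7-joint arm with a two-finger parallel gripper is mounted at the origin on a cart in front of the work surface, level with it; the furniture and walls round the work are solid. World frame = base frame: x ahead of the robot, y to its left, z up, the work surface at z = 0. Lengths are in m, angles in rad, forces in N, time in s.
With the tool pointing down it reaches from about 0.4 to 0.9 m from the base axis. Payload 5.6 kg.
Tool frame: the origin (TCP) lies on the centre line of the jaws, within the pads' length; the fingertips stand 19 mm ahead of it and the grasp point (between the pads) is the TCP; z points along the fingers, y is the line along which they close (so a half turn about z gives the same grasp; the last joint's range is limited). The gripper opens to 92 mm and grips with 3 to 60 N. Pads are 20 mm wide; open, the fingers measure 128 mm over their backs; the gripper's body (75 mm by 189 mm) begins 69 mm behind the grasp point.
Start: joints at [-1.307, 0.468, -0.012, 1.603, 0.006, 1.071, -0.056], TCP at [0.196, 0.62, 0.234] pointing down, gripper open.
Joint ranges: [-2.53, 2.53], [-0.31, 2.02], [-1.57, 1.55], [0.28, 2.44], [-1.29, 4.43], [0.15, 1.84], [-2.92, 2.92]. Speed limits (rad/s): [2.57, 2.57, 3.14, 3.14, 3.14, 3.14, 3.14].

INTERFACE

Orientations are given as a rotation vector (axis times angle).
In Python, from plant import r gives the robot as it stands.
- The arm moves only by the tool apply_moves, never from a script. Its argument "rows" is a list of rows, each an object with "xyz": the shift along the tool's x, y, z in cm, a list of three; "turn": the turn about the tool's z in rad; "fingers": the closure, from 0 (fully open) to 1 (shut). In form: [{"xyz": [x, y, z], "turn": turn, "fingers": fingers}, ...]. A call has 1 to 12 rows; each row shifts and turns the commanded pose from where the row before left it, along the tool's axes as they then stand; what a row does not reach is not made up. A row lasts 1/12 s, in which the tool goes at most 41.7 mm and 7.16 degrees, less where a joint would pass 70% of its speed; a pose out of reach is approached as far as the arm can. A call is refused whole if a number of a shift passes 4.17 or a number of a turn 0.125, either way. A call with a gripper value outside its range is refused whole. The fingers move at their own pace and stop on an object; "grip_force" is the grip in N (left out, the last holds). Time passes only in rows, so rows that do not move let the fingers close. It gives the time, the measured TCP pose, the force, the opening and the grip force at its end, in the units of the state.
- r.observe(): the state, without advancing time (a new reading comes with each control period).
- r.read_camera(name): name is "scene" or "top" or "wrist"; returns (picture, depth): 400x640x3 uint8, red, green, blue; 400x640 float32, m along the optical axis (not along the pixel's ray), 0 where there is no reading.
- r.get_calibration(name): a dict with "fx", "fy", "cx", "cy" (pixels), "world_from_camera" (4x4, takes a point from camera to world coordinates). Camera axes: x right, y down, z forward; pixel columns grow to the right and rows downward; lengths in m; the calibration is good to about 2 mm. A picture is of the moment at which its call begins: read the wrist's pose just before it. get_calibration takes no time and is no camera call; for the wrist camera it gives the pose at the moment of the call.
- r.finish_job(): hands the job in; it is judged then, once.
Trained networks look in the newest picture that a camera, given by its name, has taken for a name from the list of things; names that differ only in an ending like _2 or _b are one class to them, and where a whole thing is asked for, a point or a joint stands for the part that bears it (a point fixed in the world has none). Each returns a list of dicts, best first, with "score" (0 to 1); they miss things now and then, are a little off and sometimes report something else, mostly with a low value. They report only what shows in the picture. A call takes as long as a camera call.
- r.trace(query, camera): "pixels" (400x640 bool, what is visible of it).
- r.mark_of(query, camera): "position" ([x, y, z] in m, in world coordinates, good to about 4 mm: a listed point, or the origin of a listed thing).
The state is a dict: "time_s": time; "qpos": joint angles; "qvel": joint speeds; "tau": joint torques, N m; "ee_pos": TCP position; "orientation": TCP orientation; "ft_force": force on the tool from outside, world axes, zero at the start; "torque": the same for the moment, N m; "width": finger opening in m; "grip_force": force on a finger pad.
Only numpy, scipy, OpenCV 4.12 (cv2) and the standard library are available. Lean on these libraries where they do the work, as an engineer would, in place of code of your own. Each camera call takes 0.05 s, during which the arm holds its last target. There are 200 camera calls.

## Working session

There is one attempt and no reset: what is moved stays moved. The work goes in short steps, Python scripts to look and compute and a tool call to move; the robot and the scene stay as the last step left them, time stands still between calls to the robot, and variables do not carry over. Pictures are saved under pics/ and viewed, at most 14 in all, crops included, and the job is handed in when it is done.

Besides the shell and the picture viewer there is one more tool, called after "Emit:" in YAML: its name, and indented under it one key for each argument. apply_moves: Moves the arm, as the interface text tells. Its arguments: {"type":"object","properties":{"rows":{"type":"array"},"grip_force":{"type":"number"}},"required":["rows"]}

```bash
ls; mkdir -p pics; python3 - <<'E'
from plant import r
import cv2,numpy as np
o=r.observe();print(o['time_s'],o['ee_pos'],o['orientation'],o['width'])
for c in ['top','scene']:
    p,d=r.read_camera(c); cv2.imwrite(f'pics/{c}0.png',p[:,:,::-1])
    k=r.get_calibration(c); print(c,k)
    for q in ['line_mid','bar_mid','knob_grip','blank_0_mid','sanding_block_mid','tape_measure_mid','try_square_mid','board']:
        print(q,[(round(m['score'],2),np.round(m['position'],4).tolist()) for m in r.mark_of(q,c)])
E
```

```text
pics
0.0 [0.19622748 0.61909527 0.23265623] [-4.80113722e-01 -3.10455625e+00  2.72717959e-03] 0.09202116327546114
top {'fx': 364.7800951850097, 'fy': 364.7800951850097, 'cx': 316.63179088995577, 'cy': 203.3044404751469, 'world_from_camera': array([[-3.28557497e-04, -9.84051976e-01,  1.77880859e-01,
         2.64731658e-01],
       [-9.99816117e-01, -3.08734776e-03, -1.89261946e-02,
        -1.44399903e-01],
       [ 1.91735393e-02, -1.77854368e-01, -9.83870011e-01,
         1.58345975e+00],
       [ 0.00000000e+00,  0.00000000e+00,  0.00000000e+00,
         1.00000000e+00]])}
line_mid [(0.67, [0.6346, -0.1041, 0.0387])]
bar_mid [(0.78, [0.5856, -0.1034, 0.0875])]
knob_grip [(0.51, [0.4155, -0.1945, 0.0232])]
blank_0_mid [(0.79, [0.4342, -0.3648, 0.0199])]
sanding_block_mid [(0.71, [0.6276, -0.4106, 0.0174])]
tape_measure_mid [(0.47, [0.6274, -0.5091, 0.0145])]
try_square_mid []
board [(0.68, [0.5617, -0.0988, 0.0004]), (0.46, [0.6358, -0.1071, 0.037])]
scene {'fx': 377.1340266922405, 'fy': 377.1340266922405, 'cx': 317.3838412562228, 'cy': 194.83488980944674, 'world_from_camera': array([[ 0.80056722, -0.29141017,  0.52361459, -0.11966656],
       [-0.59888783, -0.41916109,  0.68237625, -1.01526934],
       [ 0.02062749, -0.85987446, -0.51008863,  0.87745224],
       [ 0.        ,  0.        ,  0.        ,  1.        ]])}
line_mid [(0.93, [0.6358, -0.1031, 0.043])]
bar_mid [(0.63, [0.5825, -0.1011, 0.0883])]
knob_grip [(0.39, [0.4175, -0.198, 0.0248])]
blank_0_mid [(0.83, [0.4359, -0.3662, 0.018])]
sanding_block_mid [(0.57, [0.6345, -0.1039, 0.042]), (0.56, [0.6341, -0.4145, 0.0143])]
tape_measure_mid [(0.58, [0.627, -0.5101, 0.0123])]
try_square_mid [(0.89, [0.4405, -0.6182, 0.0154])]
board [(0.97, [0.5686, -0.101, -0.0003])]
```

View pics/top0.png

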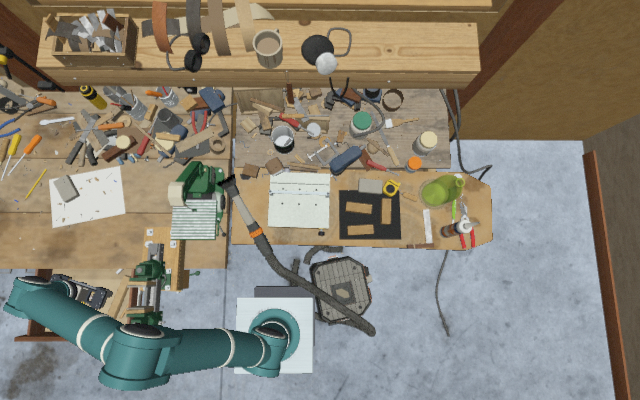

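View pics/scene0.png

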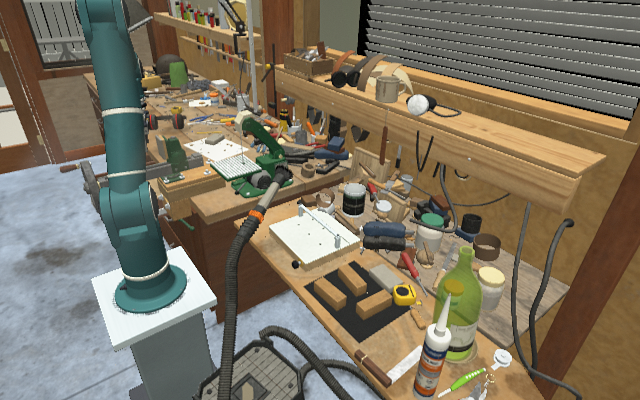

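```bash
cat > h.py <<'E'
from plant import r
import cv2,numpy as np
from scipy.spatial.transform import Rotation as R
def cloud(c):
    p,d=r.read_camera(c); k=r.get_calibration(c)
    v,u=np.indices(d.shape)
    P=np.stack([(u-k['cx'])/k['fx']*d,(v-k['cy'])/k['fy']*d,d],-1)
    T=k['world_from_camera']; W=P@T[:3,:3].T+T[:3,3]; W[d==0]=np.nan
    return p,W
def ray(c,uv,z):
    k=r.get_calibration(c);T=k['world_from_camera'];uv=np.atleast_2d(uv).astype(float)
    D=np.c_[(uv[:,0]-k['cx'])/k['fx'],(uv[:,1]-k['cy'])/k['fy'],np.ones(len(uv))]@T[:3,:3].T
    o=T[:3,3]; s=(z-o[2])/D[:,2]; return o+s[:,None]*D
def rect(xy):
    (cx,cy),(w,h),a=cv2.minAreaRect(xy.astype(np.float32))
    if w<h: a+=90;w,h=h,w
    a=(a+90)%180-90
    return [round(x,4) for x in(cx,cy,w,h,a)]   # a: long axis angle from world x, deg
def st():
    o=r.observe(); Rm=R.from_rotvec(o['orientation']).as_matrix()
    print('t',round(o['time_s'],2),'pos',np.round(o['ee_pos'],4),'w',round(o['width'],4),'F',np.round(o['ft_force'],1),'yawy',round(np.degrees(np.arctan2(Rm[1,1],Rm[0,1])),2),'z',np.round(Rm[:,2],3)); return o,Rm
def plan(goal,yaw=None):
    """goal xyz; yaw = desired angle of tool y axis in world (deg, mod 180). prints tool shift cm and turn"""
    o,Rm=st(); t=Rm.T@(np.array(goal)-o['ee_pos'])*100
    print('shift cm',np.round(t,2),end=' ')
    if yaw is not None:
        c=np.degrees(np.arctan2(Rm[1,1],Rm[0,1])); dd=(yaw-c+90)%180-90
        print('turn about tool z rad',round(-np.radians(dd),3),'q7',round(o['qpos'][6],2),end='')
    print()
E
python3 - <<'E'
from h import *
for c in ['top','scene']:
    p,W=cloud(c)
    print(c)
    for q in ['blank_0_mid','line_mid','board','knob_grip','bar_mid']:
        for m in r.trace(q,c):
            n,l,s,ce=cv2.connectedComponentsWithStats(m['pixels'].astype(np.uint8))
            for i in range(1,n):
                if s[i,4]<6: continue
                w=W[l==i]; w=w[np.isfinite(w[:,0])]
                zt={'blank_0_mid':(.03,.06),'board':(.034,.046),'line_mid':(.03,.05)}.get(q,(.0,.2))
                if len(w)==0: continue
                z=np.median(w[:,2]); w2=w[(w[:,2]>zt[0])&(w[:,2]<zt[1])]
                print(q,round(m['score'],2),s[i].tolist(),'zmed',round(float(z),4), rect(w2[:,:2]) if len(w2)>4 else '', np.round(w2.mean(0),4) if len(w2) else '')
    if c=='top':
        m=(W[...,2]>.06)&(W[...,0]>.25)&(W[...,0]<.85)&(W[...,1]>-.15)&(W[...,1]<.5)
        vs,us=np.nonzero(m)
        for lo,hi in [(.06,.15),(.15,.25),(.25,.35),(.35,.6)]:
            w=W[m]; w=w[(w[:,2]>lo)&(w[:,2]<hi)&(us<228)&(us>165)] 
            print(lo,w.min(0),w.max(0)) if len(w) else None
    cv2.imwrite(f'pics/{c}_crop.png',cv2.resize(p[160:250,160:440,::-1] if c=='top' else p[180:350,220:440,::-1],None,fx=2.8,fy=2.8,interpolation=cv2.INTER_CUBIC))
E
```

```text
top
blank_0_mid 0.49 [347, 225, 26, 11, 243] zmed 0.0358 [0.4314, -0.3585, 0.1058, 0.0381, -85.1347] [ 0.4309 -0.3587  0.0363]
line_mid 0.73 [268, 169, 62, 67, 3327] zmed 0.0391 [0.5514, -0.0967, 0.2806, 0.2591, -2.0598] [ 0.5546 -0.1003  0.0389]
board 0.9 [267, 168, 63, 68, 3389] zmed 0.0391 [0.5555, -0.0969, 0.2883, 0.2594, -2.1642] [ 0.5556 -0.0983  0.0393]
knob_grip 0.19 [347, 225, 27, 11, 248] zmed 0.0358 [0.4314, -0.3598, 0.1108, 0.0388, -86.4665] [ 0.4299 -0.3587  0.0346]
bar_mid 0.56 [268, 167, 64, 69, 3480] zmed 0.0389 [0.5582, -0.096, 0.279, 0.2697, -6.0907] [ 0.5567 -0.0989  0.0411]
bar_mid 0.46 [357, 177, 26, 18, 381] zmed 0.0254 [0.6283, -0.407, 0.1108, 0.0724, 79.3705] [ 0.6241 -0.4068  0.0241]
0.06 [0.25000472 0.18689983 0.06000427] [0.84997205 0.47336072 0.14998957]
0.15 [0.25079282 0.17995658 0.15007491] [0.84983892 0.44701303 0.24993622]
0.25 [0.47699601 0.27991336 0.25017528] [0.64675398 0.32326127 0.34979119]
0.35 [0.47651985 0.27857674 0.35014896] [0.56795968 0.32509355 0.40356655]
scene
blank_0_mid 0.97 [314, 277, 33, 33, 583] zmed 0.0366 [0.4342, -0.3662, 0.1126, 0.0417, -87.5229] [ 0.4319 -0.3707  0.0379]
line_mid 0.57 [269, 204, 90, 67, 3470] zmed 0.0403 [0.5551, -0.1051, 0.2722, 0.2717, -5.5724] [ 0.5466 -0.1188  0.0402]
board 0.88 [269, 204, 91, 66, 3446] zmed 0.0403 [0.5541, -0.1045, 0.2723, 0.2684, -4.3451] [ 0.5498 -0.1171  0.0405]
knob_grip 0.64 [338, 265, 29, 31, 501] zmed 0.0365 [0.537, -0.3649, 0.109, 0.0634, 77.6174] [ 0.5229 -0.3712  0.03  ]
knob_grip 0.39 [292, 260, 8, 9, 58] zmed 0.0307 [0.429, -0.1878, 0.0641, 0.0235, 52.4903] [ 0.4177 -0.202   0.0295]
bar_mid 0.56 [269, 204, 91, 65, 3462] zmed 0.0403 [0.5624, -0.0714, 0.3469, 0.2707, 82.5864] [ 0.5454 -0.1269  0.0405]
```

Emit:
apply_moves:
  rows:
    - {"xyz":[0,0,-4],"turn":0,"fingers":0}
    - {"xyz":[0,0,-4],"turn":0,"fingers":0}
    - {"xyz":[0,0,-4],"turn":0,"fingers":0}
    - {"xyz":[0,0,-4],"turn":0,"fingers":0}
    - {"xyz":[0,0,-4],"turn":0,"fingers":0}
    - {"xyz":[0,0,-4],"turn":0,"fingers":0}
    - {"xyz":[0,0,-2],"turn":0,"fingers":0}
    - {"xyz":[0,0,0],"turn":0,"fingers":0}

```text
time_s: 2.17
ee_pos: [0.1966, 0.6208, 0.5001]
orientation: [0.48, 3.104, 0.016]
ft_force: [-0.3, 0.4, 0.2]
width: 0.0917
grip_force: 0.0
```

Emit:
apply_moves:
  rows:
    - {"xyz":[-2.8,-1.9,0],"turn":0,"fingers":0}
    - {"xyz":[-2.8,-1.9,0],"turn":0,"fingers":0}
    - {"xyz":[-2.8,-1.9,0],"turn":0,"fingers":0}
    - {"xyz":[-2.8,-1.9,0],"turn":0,"fingers":0}
    - {"xyz":[-2.8,-1.9,0],"turn":0,"fingers":0}
    - {"xyz":[-2.8,-1.9,0],"turn":0,"fingers":0}
    - {"xyz":[-2.8,-1.9,0],"turn":0,"fingers":0}
    - {"xyz":[-2.8,-1.9,0],"turn":0,"fingers":0}
    - {"xyz":[-2.8,-1.9,0],"turn":0,"fingers":0}
    - {"xyz":[-2.8,-1.9,0],"turn":0,"fingers":0}
    - {"xyz":[-2.8,-1.9,0],"turn":0,"fingers":0}
    - {"xyz":[-2.8,-1.9,0],"turn":0,"fingers":0}

```text
time_s: 3.17
ee_pos: [0.4483, 0.2991, 0.4928]
orientation: [-0.48, -3.104, 0.001]
ft_force: [-0.7, 0.5, 0.1]
width: 0.092
grip_force: 0.0
```

Emit:
apply_moves:
  rows:
    - {"xyz":[-1.1,-3.6,0],"turn":-0.023,"fingers":0}
    - {"xyz":[-1.1,-3.6,0],"turn":-0.023,"fingers":0}
    - {"xyz":[-1.1,-3.6,0],"turn":-0.023,"fingers":0}
    - {"xyz":[-1.1,-3.6,0],"turn":-0.023,"fingers":0}
    - {"xyz":[-1.1,-3.6,0],"turn":-0.023,"fingers":0}
    - {"xyz":[-1.1,-3.6,0],"turn":-0.023,"fingers":0}
    - {"xyz":[-1,-3.6,0],"turn":-0.023,"fingers":0}
    - {"xyz":[-1,-3.6,0],"turn":-0.023,"fingers":0}
    - {"xyz":[-1,-3.6,0],"turn":-0.023,"fingers":0}
    - {"xyz":[-1,-3.6,0],"turn":-0.023,"fingers":0}
    - {"xyz":[-1,-3.6,0],"turn":-0.023,"fingers":0}
    - {"xyz":[0,0,0],"turn":-0.023,"fingers":0}

```text
time_s: 4.17
ee_pos: [0.485, -0.1171, 0.4931]
orientation: [-0.065, -3.141, 0.005]
ft_force: [-0.9, -0.1, -1.0]
width: 0.092
grip_force: 0.0
```

```bash
python3 - <<'E'
from h import *
st()
p,d=r.read_camera('wrist'); cv2.imwrite('pics/w1.png',p[:,:,::-1]); print(r.get_calibration('wrist'))
for q in ['line_mid','bar_mid','knob_grip','blank_0_mid','board']:
    print(q,[(round(m['score'],2),np.round(m['position'],4).tolist()) for m in r.mark_of(q,'wrist')])
E
```

```text
t 4.17 pos [ 0.485  -0.1171  0.4931] w 0.092 F [-0.9 -0.1 -1. ] yawy 87.64 z [-0.    -0.003 -1.   ]
{'fx': 284.09804302999083, 'fy': 284.09804302999083, 'cx': 318.66462075014493, 'cy': 196.1924800603736, 'world_from_camera': array([[ 3.76987929e-02,  9.71656340e-01,  2.33372574e-01,
         4.19598179e-01],
       [ 9.99289092e-01, -3.65779268e-02, -9.13054161e-03,
        -1.12126242e-01],
       [-3.35463723e-04,  2.33550878e-01, -9.72344525e-01,
         6.43801893e-01],
       [ 0.00000000e+00,  0.00000000e+00,  0.00000000e+00,
         1.00000000e+00]])}
line_mid [(0.92, [0.634, -0.1011, 0.0374]), (0.5, [0.4163, -0.1936, 0.0237])]
bar_mid [(0.83, [0.5796, -0.1024, 0.0916])]
knob_grip [(0.48, [0.4194, -0.1931, 0.0285])]
blank_0_mid [(0.64, [0.4368, -0.3625, 0.0196])]
board []
```

View pics/w1.png

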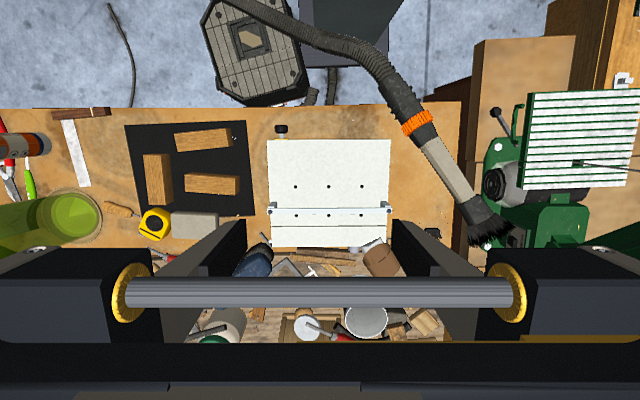

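```bash
cat >> h.py <<'E'
def fitl(pts):
    vx,vy,x,y=cv2.fitLine(np.float32(pts),cv2.DIST_HUBER,0,1e-4,1e-4).ravel(); return np.array([x,y]),np.array([vx,vy])
def blanks(c='wrist',z=0.039,box=None):
    """brown tops in camera c via depth; returns rects"""
    p,W=cloud(c); hsv=cv2.cvtColor(p,cv2.COLOR_RGB2HSV)
    m=(np.abs(W[...,2]-z)<.008)&(W[...,0]>.35)&(W[...,0]<.75)&(W[...,1]>-.48)&(W[...,1]<.06)&(hsv[...,1]>70)&(hsv[...,2]>70)
    m=cv2.morphologyEx(m.astype(np.uint8),cv2.MORPH_OPEN,np.ones((3,3)))
    n,l,s,ce=cv2.connectedComponentsWithStats(m); out=[]
    for i in range(1,n):
        if s[i,4]<150: continue
        vs,us=np.nonzero(l==i); q=rect(ray(c,np.c_[us,vs],z)[:,:2]); 
        if q[2]>.08 and q[3]<.06: out.append(q); print('blank',q,s[i].tolist())
    return out
E
python3 - <<'E'
from h import *
blanks()
p,d=r.read_camera('wrist'); g=cv2.cvtColor(p,cv2.COLOR_RGB2GRAY).astype(float)
gx=cv2.Sobel(g,-1,1,0);gy=cv2.Sobel(g,-1,0,1)
def sub(a):  # subpixel peak
    i=int(np.argmax(a)); 
    if 0<i<len(a)-1:
        den=a[i-1]-2*a[i]+a[i+1]; return i+(0.5*(a[i-1]-a[i+1])/den if den else 0)
    return i
E={}
E['front']=ray('wrist',[(u,133+sub(gy[133:147,u])) for u in range(295,385,2)],.04)
E['right']=ray('wrist',[(258+sub(gx[v,258:276]),v) for v in range(146,200,2)],.04)
E['left']=ray('wrist',[(384+sub(-gx[v,384:400]),v) for v in range(146,200,2)],.04)
E['line']=ray('wrist',[(u,218+sub(-g[218:234,u])) for u in range(280,380,2)],.04)
for k,v in E.items():
    P,D=fitl(v[:,:2]); print(k,P,np.degrees(np.arctan2(D[1],D[0])),'res',np.std((v[:,:2]-P)@np.array([-D[1],D[0]])))
kc=g[115:145,265:300]; vs,us=np.nonzero(kc<45); print('knob px',us.mean()+265,vs.mean()+115,us.min()+265,us.max()+265,vs.min()+115,vs.max()+115, ray('wrist',[(us.mean()+265,vs.mean()+115)],.03))
cv2.imwrite('pics/w1c.png',cv2.resize(p[110:250,140:410,::-1],None,fx=2.9,fy=2.9,interpolation=cv2.INTER_CUBIC))
E
```

```text
blank [0.4338, -0.3635, 0.1112, 0.0378, -86.5353] [169, 127, 55, 23, 976]
blank [0.5147, -0.4684, 0.1077, 0.0263, -3.6053] [144, 153, 17, 50, 548]
blank [0.5292, -0.3576, 0.1103, 0.039, 82.9968] [179, 173, 52, 21, 891]
blank [0.7024, -0.0999, 0.0812, 0.0173, 82.0844] [308, 250, 36, 9, 225]
front [ 0.44419634 -0.08285511] 88.48161 res 9.155684522201014e-05
right [ 0.5092775  -0.23007917] -1.8916888 res 0.0003817258917952915
left [0.52812475 0.03049762] 1.3690125 res 0.004242879511964386
line [ 0.63508755 -0.07230415] 87.73754 res 0.0002412180506243253
knob px 276.3703703703704 127.53086419753086 270 282 124 131 [[ 0.41716202 -0.19587921  0.03      ]]
```

View pics/w1c.png

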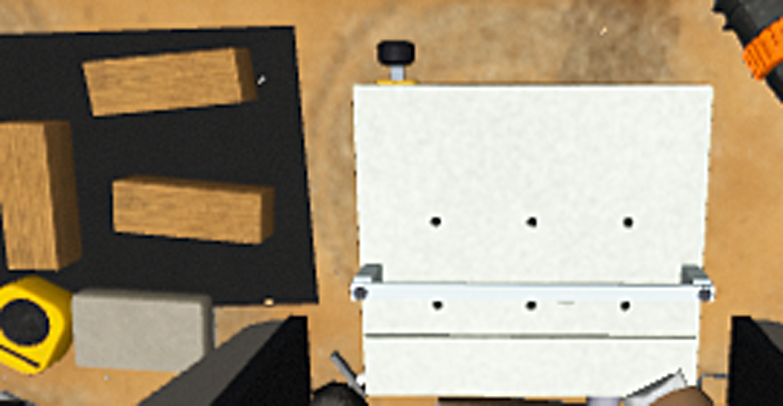

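```bash
cat >> h.py <<'E'
BO=np.array([.5642,-.1019]); YAW=-1.9
BX=np.array([np.cos(np.radians(YAW)),np.sin(np.radians(YAW))]); BY=np.array([-BX[1],BX[0]])
def b2w(x,y,z): return np.r_[BO+x*BX+y*BY,z]
def w2b(p): d=np.array(p)[:2]-BO; return np.round([d@BX,d@BY],4)
E
python3 -c "
from h import *
print(b2w(-.142,-.1,.026)); plan(b2w(-.143,-.1,.026),88.1)"
```

```text
[ 0.41896255 -0.19713699  0.026     ]
t 4.57 pos [ 0.486  -0.1081  0.4935] w 0.0917 F [ 0.7  0.  -0.6] yawy 88.35 z [-0.  0. -1.]
shift cm [ 6.54 -9.11 46.74] turn about tool z rad 0.004 q7 1.72
```

Emit:
apply_moves:
  rows:
    - {"xyz":[0.65,-0.91,4],"turn":0,"fingers":0}
    - {"xyz":[0.65,-0.91,4],"turn":0,"fingers":0}
    - {"xyz":[0.65,-0.91,4],"turn":0,"fingers":0}
    - {"xyz":[0.65,-0.91,4],"turn":0,"fingers":0}
    - {"xyz":[0.65,-0.91,4],"turn":0,"fingers":0}
    - {"xyz":[0.65,-0.91,4],"turn":0,"fingers":0}
    - {"xyz":[0.65,-0.91,4],"turn":0,"fingers":0}
    - {"xyz":[0.65,-0.91,4],"turn":0,"fingers":0}
    - {"xyz":[0.65,-0.91,4],"turn":0,"fingers":0}
    - {"xyz":[0.65,-0.91,3],"turn":0,"fingers":0}
    - {"xyz":[0,0,0],"turn":0,"fingers":0}
    - {"xyz":[0,0,0],"turn":0,"fingers":0}

```text
time_s: 5.57
ee_pos: [0.4175, -0.198, 0.1031]
orientation: [-0.05, -3.138, -0.001]
ft_force: [-0.1, -0.1, 0.2]
width: 0.0919
grip_force: 0.0
```

```bash
python3 - <<'E'
from h import *
plan(b2w(-.143,-.1,.026),88.1)
p,d=r.read_camera('wrist'); cv2.imwrite('pics/w2.png',p[:,:,::-1])
print([(round(m['score'],2),np.round(m['position'],4).tolist()) for m in r.mark_of('knob_grip','wrist')])
E
```

```text
t 5.57 pos [ 0.4175 -0.198   0.1031] w 0.0919 F [-0.1 -0.1  0.2] yawy 88.18 z [-0.003  0.    -1.   ]
shift cm [-0.07  0.09  7.7 ] turn about tool z rad 0.001 q7 2.27
[(0.69, [0.4165, -0.1926, 0.0234])]
```

View pics/w2.png

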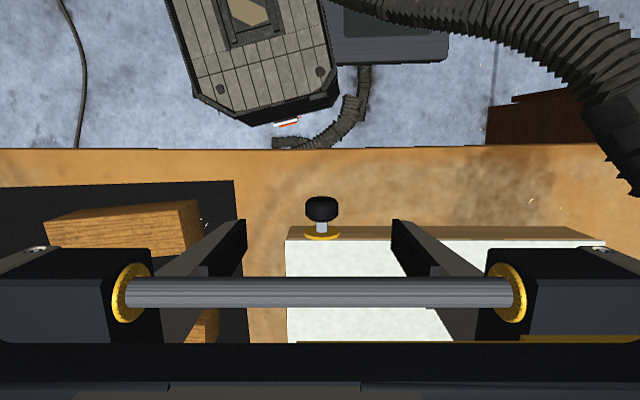

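Emit:
apply_moves:
  rows:
    - {"xyz":[0,0,2.6],"turn":0,"fingers":0}
    - {"xyz":[0,0.1,2.6],"turn":0,"fingers":0}
    - {"xyz":[0,0,2.5],"turn":0,"fingers":0}
    - {"xyz":[0,0,0],"turn":0,"fingers":0.4}
    - {"xyz":[0,0,0],"turn":0,"fingers":1}
    - {"xyz":[0,0,0],"turn":0,"fingers":1}
    - {"xyz":[0,0,0],"turn":0,"fingers":1}
    - {"xyz":[0,0,0],"turn":0,"fingers":1}
    - {"xyz":[0,0,0],"turn":0,"fingers":1}
    - {"xyz":[0,0,0],"turn":0,"fingers":1}
  grip_force: 35

```text
time_s: 6.5
ee_pos: [0.4188, -0.1973, 0.0273]
orientation: [0.048, 3.14, -0.0]
ft_force: [0.1, -0.3, 0.1]
width: 0.0476
grip_force: 0.0
```

Emit:
apply_moves:
  rows:
    - {"xyz":[0,0,0],"turn":0,"fingers":1}
    - {"xyz":[0,0,0],"turn":0,"fingers":1}
    - {"xyz":[0,0,0],"turn":0,"fingers":1}
    - {"xyz":[0,0,0],"turn":0,"fingers":1}
    - {"xyz":[0,0,0],"turn":0,"fingers":1}
    - {"xyz":[0,0,0],"turn":0,"fingers":1}
    - {"xyz":[0,0,0],"turn":0,"fingers":1}
    - {"xyz":[0,0,0],"turn":0,"fingers":1}

```text
time_s: 7.17
ee_pos: [0.4182, -0.196, 0.0265]
orientation: [-0.047, -3.141, -0.003]
ft_force: [-0.2, 5.6, 3.5]
width: 0.0263
grip_force: 35.0
```

Emit:
apply_moves:
  rows:
    - {"xyz":[0.3,0,0],"turn":0,"fingers":1}
    - {"xyz":[0.3,0,0],"turn":0,"fingers":1}
    - {"xyz":[0.3,0,0],"turn":0,"fingers":1}
    - {"xyz":[0.3,0,0],"turn":0,"fingers":1}
    - {"xyz":[0.3,0,0],"turn":0,"fingers":1}
    - {"xyz":[0.3,0,0],"turn":0,"fingers":1}
    - {"xyz":[0.3,0,0],"turn":0,"fingers":1}
    - {"xyz":[0.3,0,0],"turn":0,"fingers":1}
    - {"xyz":[0.2,0,0],"turn":0,"fingers":1}
    - {"xyz":[0,0,0],"turn":0,"fingers":1}
    - {"xyz":[0,0,0],"turn":0,"fingers":1}

```text
time_s: 8.08
ee_pos: [0.3925, -0.1952, 0.0265]
orientation: [-0.047, -3.141, -0.003]
ft_force: [1.1, 7.6, 2.6]
width: 0.0263
grip_force: 35.1
```

Emit:
apply_moves:
  rows:
    - {"xyz":[0,0,0],"turn":0,"fingers":0}
    - {"xyz":[0,0,0],"turn":0,"fingers":0}
    - {"xyz":[0,0,0],"turn":0,"fingers":0}
    - {"xyz":[0,0,0],"turn":0,"fingers":0}
    - {"xyz":[0,0,-2],"turn":0,"fingers":0}
    - {"xyz":[0,0,-4],"turn":0,"fingers":0}
    - {"xyz":[0,0,-4],"turn":0,"fingers":0}
    - {"xyz":[-1.5,-1,-3.6],"turn":0,"fingers":0}
    - {"xyz":[-1.5,-1,-3.6],"turn":0,"fingers":0}
    - {"xyz":[-1.5,-1,-3.6],"turn":0,"fingers":0}
    - {"xyz":[-1.5,-1,-3.6],"turn":0,"fingers":0}
    - {"xyz":[-1.5,-1,-3.6],"turn":0,"fingers":0}

```text
time_s: 9.08
ee_pos: [0.4657, -0.2495, 0.3087]
orientation: [0.05, 3.14, -0.0]
ft_force: [0.8, 0.4, -0.1]
width: 0.0919
grip_force: 0.0
```

Emit:
apply_moves:
  rows:
    - {"xyz":[-1,-1,-3.6],"turn":0,"fingers":0}
    - {"xyz":[0,0,-3.6],"turn":0,"fingers":0}
    - {"xyz":[0,0,-3],"turn":0,"fingers":0}
    - {"xyz":[0,0,-2],"turn":0,"fingers":0}
    - {"xyz":[0,0,0],"turn":0,"fingers":0}
    - {"xyz":[0,0,0],"turn":0,"fingers":0}
    - {"xyz":[0,0,0],"turn":0,"fingers":0}

```text
time_s: 9.67
ee_pos: [0.4748, -0.2589, 0.4274]
orientation: [-0.049, -3.14, -0.001]
ft_force: [0.1, 0.2, -0.6]
width: 0.0917
grip_force: 0.0
```

```bash
python3 - <<'E'
from h import *
st()
blanks(); p,d=r.read_camera('wrist'); cv2.imwrite('pics/w3.png',cv2.resize(p[60:260,100:500,::-1],None,fx=2,fy=2))
for q in ['knob_grip','blank_0_mid']: print([(round(m['score'],2),np.round(m['position'],4).tolist()) for m in r.mark_of(q,'wrist')])
E
```

```text
t 9.67 pos [ 0.4748 -0.2589  0.4274] w 0.0917 F [ 0.1  0.2 -0.6] yawy 88.21 z [-0.002  0.001 -1.   ]
blank [0.4334, -0.3642, 0.1098, 0.0378, -86.4791] [232, 131, 61, 26, 1207]
blank [0.5151, -0.4682, 0.1087, 0.0248, -1.8761] [203, 160, 16, 56, 639]
blank [0.5286, -0.3584, 0.1089, 0.0389, 83.0439] [241, 182, 57, 23, 1089]
[(0.66, [0.3918, -0.1934, 0.026])]
[(0.8, [0.4328, -0.3638, 0.0187])]
```

View pics/w3.png

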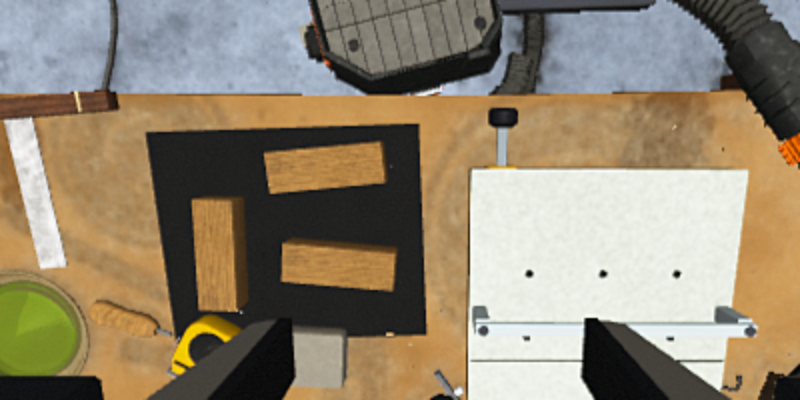

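Emit:
apply_moves:
  rows:
    - {"xyz":[0,0,2],"turn":0.123,"fingers":0}
    - {"xyz":[0,0,2],"turn":0.123,"fingers":0}
    - {"xyz":[0,0,2],"turn":0.123,"fingers":0}
    - {"xyz":[0,0,2],"turn":0.123,"fingers":0.1}
    - {"xyz":[0,0,2],"turn":0.123,"fingers":0.2}
    - {"xyz":[0,0,2],"turn":0.123,"fingers":0.2}
    - {"xyz":[0,0,2],"turn":0.123,"fingers":0.2}
    - {"xyz":[0,0,2],"turn":0.123,"fingers":0.2}
    - {"xyz":[0,0,2],"turn":0.123,"fingers":0.2}
    - {"xyz":[0,0,2],"turn":0.123,"fingers":0.2}
    - {"xyz":[0,0,2],"turn":0.123,"fingers":0.2}
    - {"xyz":[0,0,2],"turn":0.123,"fingers":0.2}

```text
time_s: 10.87
ee_pos: [0.4749, -0.2589, 0.1871]
orientation: [-2.156, -2.284, 0.001]
ft_force: [-1.0, 0.0, -0.2]
width: 0.0737
grip_force: 0.0
```

Emit:
apply_moves:
  rows:
    - {"xyz":[0,0,0],"turn":0,"fingers":0.2}
    - {"xyz":[0,0,0],"turn":0,"fingers":0.2}
    - {"xyz":[0,0,0],"turn":0,"fingers":0.2}

```text
time_s: 11.12
ee_pos: [0.4756, -0.2595, 0.1893]
orientation: [2.145, 2.294, -0.0]
ft_force: [0.4, 0.6, -0.6]
width: 0.0735
grip_force: 0.0
```

```bash
python3 - <<'E'
from h import *
plan([.4318,-.339,.12],3.5)
p,W=cloud('top')
# tall things near blank C
m=(W[...,2]>.09)&(W[...,0]>.38)&(W[...,0]<.7)&(W[...,1]<-.5)&(W[...,1]>-.75)
w=W[m]; print(len(w), w.min(0),w.max(0)) if m.any() else None
E
```

```text
t 11.12 pos [ 0.4756 -0.2595  0.1893] w 0.0735 F [ 0.4  0.6 -0.6] yawy 3.83 z [ 0.    -0.001 -1.   ]
shift cm [-7.64 -4.91  6.93] turn about tool z rad 0.006 q7 0.95
1164 [ 0.40044346 -0.74944829  0.09040467] [ 0.62811145 -0.62785563  0.33804693]
```

Emit:
apply_moves:
  rows:
    - {"xyz":[-2.5,-1.6,2.3],"turn":0.006,"fingers":0.2}
    - {"xyz":[-2.6,-1.7,2.3],"turn":0,"fingers":0.2}
    - {"xyz":[-2.5,-1.6,2.3],"turn":0,"fingers":0.2}
    - {"xyz":[0,0,0],"turn":0,"fingers":0.2}
    - {"xyz":[0,0,0],"turn":0,"fingers":0.2}
    - {"xyz":[0,0,3],"turn":0,"fingers":0.2}
    - {"xyz":[0,0,3],"turn":0,"fingers":0.2}
    - {"xyz":[0,0,2],"turn":0,"fingers":0.2}
    - {"xyz":[0,0,1.2],"turn":0,"fingers":0.2}
    - {"xyz":[0,0,0],"turn":0,"fingers":1}
    - {"xyz":[0,0,0],"turn":0,"fingers":1}
    - {"xyz":[0,0,0],"turn":0,"fingers":1}
  grip_force: 45

```text
time_s: 12.17
ee_pos: [0.4323, -0.3383, 0.0292]
orientation: [2.153, 2.284, 0.001]
ft_force: [-0.3, -0.2, 0.1]
width: 0.0555
grip_force: 0.0
```

Emit:
apply_moves:
  rows:
    - {"xyz":[0,0,0],"turn":0,"fingers":1}
    - {"xyz":[0,0,0],"turn":0,"fingers":1}
    - {"xyz":[0,0,0],"turn":0,"fingers":1}
    - {"xyz":[0,0,0],"turn":0,"fingers":1}
    - {"xyz":[0,0,0],"turn":0,"fingers":1}
    - {"xyz":[0,0,0],"turn":0,"fingers":1}
    - {"xyz":[0,0,0],"turn":0,"fingers":1}

```text
time_s: 12.75
ee_pos: [0.4317, -0.3381, 0.0286]
orientation: [2.155, 2.284, 0.002]
ft_force: [-0.1, 0.7, 5.8]
width: 0.0373
grip_force: 45.0
```

Emit:
apply_moves:
  rows:
    - {"xyz":[0,0,-1],"turn":0,"fingers":1}
    - {"xyz":[0,0,-2],"turn":0,"fingers":1}
    - {"xyz":[0,0,-3],"turn":0,"fingers":1}
    - {"xyz":[0,0,-3],"turn":0,"fingers":1}
    - {"xyz":[0,0,-3],"turn":0,"fingers":1}
    - {"xyz":[0,0,-1],"turn":0,"fingers":1}
    - {"xyz":[0,0,0],"turn":0,"fingers":1}

```text
time_s: 13.33
ee_pos: [0.4321, -0.3387, 0.1601]
orientation: [2.153, 2.282, 0.003]
ft_force: [0.0, -0.3, -1.6]
width: 0.0376
grip_force: 45.0
```

Emit:
apply_moves:
  rows:
    - {"xyz":[0,0,0],"turn":-0.123,"fingers":1}
    - {"xyz":[0,0,0],"turn":-0.123,"fingers":1}
    - {"xyz":[0,0,0],"turn":-0.123,"fingers":1}
    - {"xyz":[0,0,0],"turn":-0.123,"fingers":1}
    - {"xyz":[0,0,0],"turn":-0.123,"fingers":1}
    - {"xyz":[0,0,0],"turn":-0.123,"fingers":1}
    - {"xyz":[0,0,0],"turn":-0.123,"fingers":1}
    - {"xyz":[0,0,0],"turn":-0.123,"fingers":1}
    - {"xyz":[0,0,0],"turn":-0.123,"fingers":1}
    - {"xyz":[0,0,0],"turn":-0.123,"fingers":1}
    - {"xyz":[0,0,0],"turn":-0.123,"fingers":1}
    - {"xyz":[0,0,0],"turn":-0.123,"fingers":1}

```text
time_s: 14.33
ee_pos: [0.43, -0.3368, 0.1557]
orientation: [-0.048, -3.138, -0.003]
ft_force: [0.8, -0.4, -1.2]
width: 0.0377
grip_force: 45.0
```

Emit:
apply_moves:
  rows:
    - {"xyz":[0,0,0],"turn":0,"fingers":1}
    - {"xyz":[0,0,0],"turn":0,"fingers":1}

```text
time_s: 14.5
ee_pos: [0.4302, -0.3373, 0.1563]
orientation: [-0.064, -3.139, -0.003]
ft_force: [-0.5, 0.4, -1.4]
width: 0.0378
grip_force: 45.0
```

```bash
python3 - <<'E'
from h import *
plan(b2w(-.077,.072,.14),88.1)
E
```

```text
t 14.5 pos [ 0.4302 -0.3373  0.1563] w 0.0378 F [-0.5  0.4 -1.4] yawy 87.68 z [-0.002  0.002 -1.   ]
shift cm [-4.69 31.2   1.67] turn about tool z rad -0.007 q7 2.4
```

```bash
python3 - <<'E'
from h import *
for c in ['top','scene']:
    p,W=cloud(c)
    m=(W[...,2]>.05)&(W[...,0]>.38)&(W[...,0]<.62)&(W[...,1]>-.0)&(W[...,1]<.2)
    w=W[m]
    for a in np.arange(.38,.62,.04):
        q=w[(w[:,0]>a)&(w[:,0]<=a+.04)]
        if len(q): print(c,round(a,2),len(q),'y',q[:,1].min().round(3),q[:,1].max().round(3),'z',q[:,2].max().round(3), 'ymin high',q[q[:,2]>.11][:,1].min() if (q[:,2]>.11).any() else None)
E
```

```text
top 0.38 159 y 0.033 0.199 z 0.131 ymin high 0.19388530826049463
top 0.42 137 y 0.049 0.125 z 0.113 ymin high 0.10117736547009504
top 0.46 116 y 0.081 0.143 z 0.127 ymin high 0.10145732965682913
top 0.5 103 y 0.108 0.162 z 0.138 ymin high 0.11020675549220685
top 0.54 138 y 0.001 0.198 z 0.166 ymin high 0.12989075132155717
top 0.58 161 y 0.0 0.2 z 0.189 ymin high 0.14601993205162186
scene 0.38 194 y 0.022 0.199 z 0.132 ymin high 0.1839007470916625
scene 0.42 156 y 0.044 0.2 z 0.124 ymin high 0.19979462322899133
scene 0.46 125 y 0.069 0.2 z 0.121 ymin high 0.09515866149216956
scene 0.5 143 y 0.099 0.2 z 0.151 ymin high 0.10281103882906639
scene 0.54 148 y 0.009 0.2 z 0.162 ymin high 0.12107154553062593
scene 0.58 190 y 0.001 0.199 z 0.189 ymin high 0.13837625798087627
```

Emit:
apply_moves:
  rows:
    - {"xyz":[-0.5,3.1,0],"turn":-0.007,"fingers":1}
    - {"xyz":[-0.5,3.1,0],"turn":0,"fingers":1}
    - {"xyz":[-0.5,3.1,0],"turn":0,"fingers":1}
    - {"xyz":[-0.5,3.1,0],"turn":0,"fingers":1}
    - {"xyz":[-0.5,3.1,0],"turn":0,"fingers":1}
    - {"xyz":[-0.5,3.1,0],"turn":0,"fingers":1}
    - {"xyz":[-0.5,3.1,0],"turn":0,"fingers":1}
    - {"xyz":[-0.4,3.1,0],"turn":0,"fingers":1}
    - {"xyz":[-0.4,3.1,0],"turn":0,"fingers":1}
    - {"xyz":[-0.4,3.3,0],"turn":0,"fingers":1}
    - {"xyz":[0,0,0],"turn":0,"fingers":1}
    - {"xyz":[0,0,0],"turn":0,"fingers":1}

```text
time_s: 15.6
ee_pos: [0.4875, -0.0253, 0.1572]
orientation: [-0.042, -3.141, -0.0]
ft_force: [0.8, -0.9, -1.2]
width: 0.0378
grip_force: 45.0
```

```bash
python3 - <<'E'
from h import *
plan(b2w(-.077,.072,.069),88.1)
p,d=r.read_camera('wrist'); cv2.imwrite('pics/w4.png',p[:,:,::-1])
p,d=r.read_camera('scene'); cv2.imwrite('pics/s4.png',cv2.resize(p[180:310,200:420,::-1],None,fx=3.6,fy=3.6))
E
```

```text
t 15.6 pos [ 0.4875 -0.0253  0.1572] w 0.0378 F [ 0.8 -0.9 -1.2] yawy 88.46 z [-0.001  0.    -1.   ]
shift cm [-0.22 -0.21  8.82] turn about tool z rad 0.006 q7 1.72
```

View pics/s4.png

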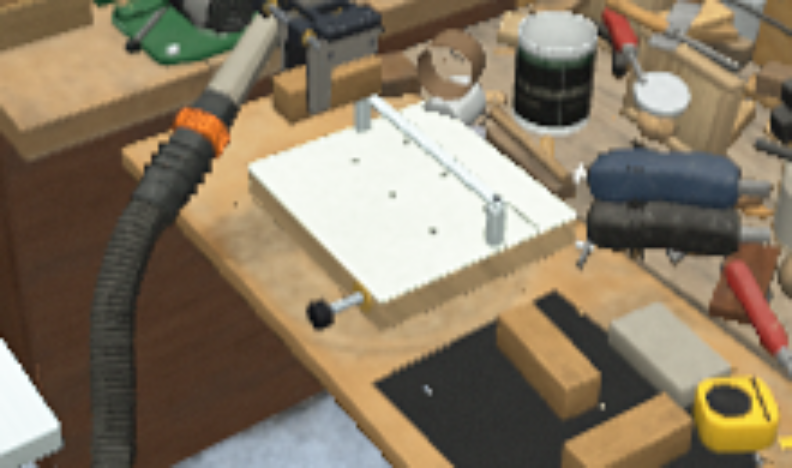

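Emit:
apply_moves:
  rows:
    - {"xyz":[0,-0.1,2.5],"turn":0.005,"fingers":1}
    - {"xyz":[0,-0.1,2.5],"turn":0,"fingers":1}
    - {"xyz":[0,0,2],"turn":0,"fingers":1}
    - {"xyz":[0,0,1],"turn":0,"fingers":1}
    - {"xyz":[0,0,0.5],"turn":0,"fingers":1}
    - {"xyz":[0,0,0.2],"turn":0,"fingers":1}
    - {"xyz":[0,0,0],"turn":0,"fingers":1}
    - {"xyz":[0,0,0],"turn":0,"fingers":1}

```text
time_s: 16.37
ee_pos: [0.4882, -0.0297, 0.0714]
orientation: [0.056, 3.139, 0.0]
ft_force: [0.9, 0.0, -1.3]
width: 0.0376
grip_force: 45.0
```

```bash
python3 - <<'E'
from h import *
plan(b2w(-.010,.072,.0675),88.1)
p,d=r.read_camera('wrist'); cv2.imwrite('pics/w5.png',p[:,:,::-1])
E
```

```text
t 16.37 pos [ 0.4882 -0.0297  0.0714] w 0.0376 F [ 0.9  0.  -1.3] yawy 87.96 z [ 0.002  0.    -1.   ]
shift cm [-6.84  0.26  0.4 ] turn about tool z rad -0.002 q7 1.82
```

View pics/w5.png

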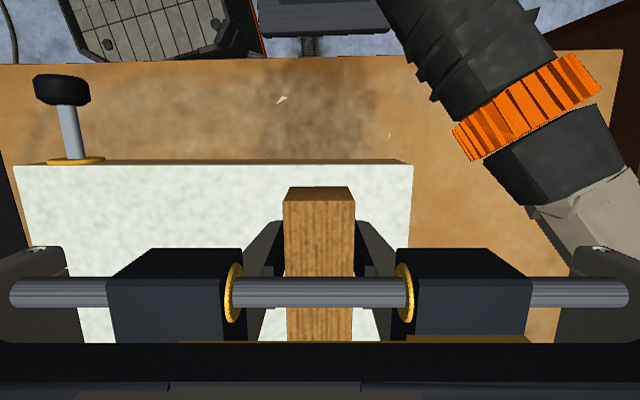

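Emit:
apply_moves:
  rows:
    - {"xyz":[0,0.1,0.15],"turn":0,"fingers":1}
    - {"xyz":[0,0.1,0.15],"turn":0,"fingers":1}
    - {"xyz":[0,0,0.1],"turn":0,"fingers":1}
    - {"xyz":[0,0,0],"turn":0,"fingers":1}
    - {"xyz":[0,0,0],"turn":0,"fingers":1}

```text
time_s: 16.83
ee_pos: [0.4882, -0.0275, 0.0685]
orientation: [0.055, 3.14, 0.002]
ft_force: [-4.8, -0.9, 18.8]
width: 0.0377
grip_force: 45.0
```

```bash
cat >> h.py <<'E'
def tail(zt=.078,halfw=22):
    """near end (tail) of held blank in wrist picture, relative to board, and front edge"""
    p,d=r.read_camera('wrist'); g=cv2.cvtColor(p,cv2.COLOR_RGB2GRAY).astype(float)
    o=r.observe(); sat=cv2.cvtColor(p,cv2.COLOR_RGB2HSV)[...,1].astype(float)
    res=[]
    for u in range(318-halfw,318+halfw+1,2):
        s=sat[150:260,u]; i=np.argmax(s>90); res.append((u,150+i))   # bottom of tail face
    B=ray('wrist',res,.0405); 
    k=[w2b(x)[0] for x in B]; print('tail foot x_b',np.round(np.median(k),4),'slope deg',np.round(np.degrees(np.polyfit([w2b(x)[1] for x in B],k,1)[0]),2),'row',np.median([q[1] for q in res]))
    gy=cv2.Sobel(g,-1,0,1); us=[u for u in list(range(180,280,4))]
    f=[(u,100+np.argmax(gy[100:230,u])) for u in us]; F=ray('wrist',f,.04); print('front x_b',np.round(np.median([w2b(x)[0] for x in F]),4),'row',np.median([q[1] for q in f]))
    return p
E
python3 - <<'E'
from h import *
plan(b2w(-.010,.072,.0675),88.1); tail()
E
```

```text
t 16.83 pos [ 0.4882 -0.0275  0.0685] w 0.0377 F [-4.8 -0.9 18.8] yawy 87.99 z [ 0.001  0.001 -1.   ]
shift cm [-6.85  0.03  0.11] turn about tool z rad -0.002 q7 1.82
tail foot x_b -0.1307 slope deg 0.14 row 150.0
front x_b -0.1215 row 165.0
```

Emit:
apply_moves:
  rows:
    - {"xyz":[0,0,-0.15],"turn":0,"fingers":1}
    - {"xyz":[-0.5,0,0],"turn":0,"fingers":1}
    - {"xyz":[-0.7,0,0],"turn":0,"fingers":1}
    - {"xyz":[-0.7,0,0],"turn":0,"fingers":1}
    - {"xyz":[-0.7,0,0],"turn":0,"fingers":1}
    - {"xyz":[-0.7,0,0],"turn":0,"fingers":1}
    - {"xyz":[-0.7,0,0],"turn":0,"fingers":1}
    - {"xyz":[-0.7,0,0],"turn":0,"fingers":1}
    - {"xyz":[-0.5,0,0],"turn":0,"fingers":1}
    - {"xyz":[-0.3,0,0],"turn":0,"fingers":1}
    - {"xyz":[0,0,0],"turn":0,"fingers":1}
    - {"xyz":[0,0,0],"turn":0,"fingers":1}

```text
time_s: 17.88
ee_pos: [0.5424, -0.0291, 0.0686]
orientation: [-0.054, -3.14, -0.001]
ft_force: [-4.0, 0.1, 8.0]
width: 0.0378
grip_force: 45.0
```

```bash
sed -i 's/s=sat\[150:260,u\]; i=np.argmax(s>90); res.append((u,150+i))/r0=R0+6; s=sat[r0:300,u]; i=np.argmax(s>90); res.append((u,r0+i))/; s/^    res=\[\]$/    res=[]; gy=cv2.Sobel(g,-1,0,1); R0=int(np.median([60+np.argmax(gy[60:230,u]) for u in range(180,280,4)]))/; s/100+np.argmax(gy\[100:230,u\])/60+np.argmax(gy[60:230,u])/' h.py
python3 - <<'E'
from h import *
plan(b2w(-.010,.072,.0675),88.1); p=tail(); cv2.imwrite('pics/w6.png',p[:,:,::-1])
E
```

```text
t 17.88 pos [ 0.5424 -0.0291  0.0686] w 0.0378 F [-4.   0.1  8. ] yawy 88.02 z [-0.001  0.001 -1.   ]
shift cm [-1.42  0.    0.1 ] turn about tool z rad -0.001 q7 1.82
tail foot x_b -0.0529 slope deg 0.29 row 187.0
front x_b -0.1209 row 74.0
```

View pics/w6.png

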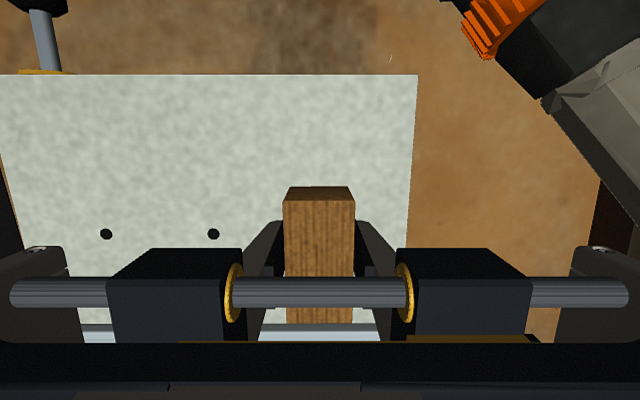

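Emit:
apply_moves:
  rows:
    - {"xyz":[-0.3,0,0],"turn":0,"fingers":1}
    - {"xyz":[-0.3,0,0],"turn":0,"fingers":1}
    - {"xyz":[-0.3,0,0],"turn":0,"fingers":1}
    - {"xyz":[-0.3,0,0],"turn":0,"fingers":1}
    - {"xyz":[0,0,0],"turn":0,"fingers":1}
    - {"xyz":[0,0,0],"turn":0,"fingers":1}

```text
time_s: 18.43
ee_pos: [0.5545, -0.0296, 0.0686]
orientation: [-0.054, -3.14, -0.001]
ft_force: [-4.4, 0.1, 7.2]
width: 0.0374
grip_force: 45.0
```

```bash
python3 - <<'E'
from h import *
st(); p=tail()
E
```

```text
t 18.43 pos [ 0.5545 -0.0296  0.0686] w 0.0374 F [-4.4  0.1  7.2] yawy 88.01 z [-0.001  0.001 -1.   ]
tail foot x_b -0.0255 slope deg 0.05 row 210.0
front x_b -0.0295 row 204.0
```

Emit:
apply_moves:
  rows:
    - {"xyz":[0,0,0],"turn":0,"fingers":0.35}
    - {"xyz":[0,0,0],"turn":0,"fingers":0.35}
    - {"xyz":[0,0,0],"turn":0,"fingers":0.35}
    - {"xyz":[0,0,0],"turn":0,"fingers":0.35}
    - {"xyz":[0,0,0],"turn":0,"fingers":0.35}
    - {"xyz":[0,0,-1],"turn":0,"fingers":0.35}
    - {"xyz":[0,0,-3],"turn":0,"fingers":0.35}
    - {"xyz":[0,0,-4],"turn":0,"fingers":0.35}
    - {"xyz":[0,0,-4],"turn":0,"fingers":0.35}
    - {"xyz":[-1,-1,-3.8],"turn":0,"fingers":0.35}
    - {"xyz":[-1,-1,-3.8],"turn":0,"fingers":0.35}
    - {"xyz":[-1,-1,-3.8],"turn":0,"fingers":0.35}

```text
time_s: 19.48
ee_pos: [0.5832, -0.0612, 0.3052]
orientation: [0.055, 3.14, 0.001]
ft_force: [1.7, -0.2, 0.5]
width: 0.06
grip_force: 0.0
```

Emit:
apply_moves:
  rows:
    - {"xyz":[-1,-1,-3.5],"turn":0,"fingers":0.35}
    - {"xyz":[-1,-1,-3.5],"turn":0,"fingers":0.35}
    - {"xyz":[-1,-1,-1.5],"turn":0,"fingers":0.35}
    - {"xyz":[-1,-1,0],"turn":0,"fingers":0.35}
    - {"xyz":[-1,0,0],"turn":0,"fingers":0.35}
    - {"xyz":[-1,0,0],"turn":0,"fingers":0.35}
    - {"xyz":[-1,0,0],"turn":0,"fingers":0.35}
    - {"xyz":[0,0,0],"turn":0,"fingers":0}
    - {"xyz":[0,0,0],"turn":0,"fingers":0}
    - {"xyz":[0,0,0],"turn":0,"fingers":0}

```text
time_s: 20.32
ee_pos: [0.6513, -0.1034, 0.3874]
orientation: [-0.055, -3.141, 0.0]
ft_force: [0.5, 1.1, 0.4]
width: 0.0778
grip_force: 0.0
```

```bash
python3 - <<'E'
from h import *
st(); p,d=r.read_camera('wrist'); cv2.imwrite('pics/w7.png',p[:,:,::-1])
for pt in [(.07,.072,.04),(.07,.072,.078),(-.04,.072,.078),(.07,-.1,.04)]:
    k=r.get_calibration('wrist'); T=np.linalg.inv(k['world_from_camera']); q=T[:3,:3]@b2w(*pt)+T[:3,3]; print(pt,k['fx']*q[0]/q[2]+k['cx'],k['fy']*q[1]/q[2]+k['cy'])
E
```

```text
t 20.32 pos [ 0.6513 -0.1034  0.3874] w 0.0778 F [0.5 1.1 0.4] yawy 87.98 z [-0. -0. -1.]
(0.07, 0.072, 0.04) 359.7056148928205 156.2325436312567
(0.07, 0.072, 0.078) 363.0291862960894 158.53106006771606
(-0.04, 0.072, 0.078) 365.43702087957377 86.1441846768117
(0.07, -0.1, 0.04) 261.15366456553016 156.56155859881662
```

View pics/w7.png

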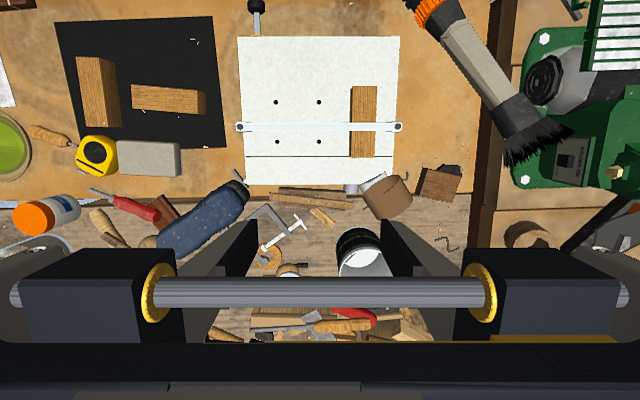

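```bash
cat >> h.py <<'E'
def proj(pt):
    k=r.get_calibration('wrist'); T=np.linalg.inv(k['world_from_camera']); q=T[:3,:3]@np.array(pt)+T[:3,3]
    return k['fx']*q[0]/q[2]+k['cx'],k['fy']*q[1]/q[2]+k['cy']
def sub(a):
    i=int(np.argmax(a))
    if 0<i<len(a)-1:
        den=a[i-1]-2*a[i]+a[i+1]; return i+(0.5*(a[i-1]-a[i+1])/den if den else 0)
    return i
def ends(lanes,n=6,zt=.0785):
    """line and blank far/near ends, sides in board frame, averaged over n pictures"""
    G=np.mean([r.read_camera('wrist')[0].astype(float) for _ in range(n)],0)
    g=G[...,1]; b=G[...,2]
    def row(yb,x,z): u,v=proj(b2w(x,yb,z)); return u,v
    L=[]
    for yb in np.arange(-.115,.116,.003):
        if any(abs(yb-l)<.03 for l in lanes): continue
        u,v=row(yb,.07,.04); u=int(round(u)); v0=int(round(v))-4; L.append((u,v0+sub(-g[v0:v0+9,u])))
    P=np.array([w2b(x) for x in ray('wrist',L,.04)]); c=np.polyfit(P[:,1],P[:,0],1); c=np.polyfit(P[abs(P[:,0]-np.polyval(c,P[:,1]))<.0015][:,1],P[abs(P[:,0]-np.polyval(c,P[:,1]))<.0015][:,0],1)
    print('line x_b at 0',round(c[1],4),'slope deg',round(np.degrees(c[0]),2))
    gy=cv2.Sobel(b,-1,0,1); gx=cv2.Sobel(b,-1,1,0)
    for l in lanes:
        F=[];N=[];S=[[],[]]
        for dy in np.arange(-.013,.0131,.001):
            u,v=row(l+dy,.07,zt); u=int(round(u)); v0=int(round(v))-6; F.append((u,v0+sub(gy[v0:v0+13,u])))
            u,v=row(l+dy,-.04,zt); u=int(round(u)); v0=int(round(v))-6
            if v0>2: N.append((u,v0+sub(-gy[v0:v0+13,u])))
        for i,s in enumerate((-1,1)):
            for x in list(np.arange(-.03,.006,.003))+list(np.arange(.036,.062,.003)):
                u,v=row(l+s*.019,x,zt); u0=int(round(u))-6; v=int(round(v))
                if v>1: S[i].append((u0+sub(-s*gx[v,u0:u0+13]),v))
        f=np.array([w2b(x) for x in ray('wrist',F,zt)]); ff=np.polyfit(f[:,1],f[:,0],1)
        s=[np.array([w2b(x) for x in ray('wrist',q,zt)]) for q in S]
        sa=[np.degrees(np.arctan(np.polyfit(q[:,0],q[:,1],1)[0])) for q in s]
        nn=np.median([w2b(x)[0] for x in ray('wrist',N,zt)]) if N else 0
        print('lane',l,'far x',np.round(np.median(f[:,0]),4),'past line mm',np.round(1000*(np.median(f[:,0])-np.polyval(c,l)),2),'far slope',np.round(np.degrees(ff[0]),2),'near',np.round(nn,4),'side y',[np.round(np.median(q[:,1]),4) for q in s],'side ang',np.round(sa,2))
E
python3 - <<'E'
from h import *
ends([.072]); blanks()
E
```

```text
line x_b at 0 0.0696 slope deg 0.08
lane 0.072 far x 0.0682 past line mm -1.53 far slope 0.1 near -0.0408 side y [np.float64(0.0522), np.float64(0.0858)] side ang [0.05 1.26]
blank [0.516, -0.4652, 0.1089, 0.0278, -0.1255] [83, 57, 27, 70, 1031]
blank [0.5302, -0.3573, 0.1113, 0.0378, 82.9939] [131, 85, 68, 29, 1577]
blank [0.7017, -0.1057, 0.0939, 0.0157, 82.0846] [293, 190, 53, 11, 371]
```

Emit:
apply_moves:
  rows:
    - {"xyz":[0,0,1.3],"turn":0.12,"fingers":0.2}
    - {"xyz":[0,0,1.3],"turn":0.12,"fingers":0.2}
    - {"xyz":[0,0,1.3],"turn":0.12,"fingers":0.2}
    - {"xyz":[0,0,1.3],"turn":0.12,"fingers":0.2}
    - {"xyz":[0,0,1.3],"turn":0.12,"fingers":0.2}
    - {"xyz":[0,0,1.3],"turn":0.12,"fingers":0.2}
    - {"xyz":[0,0,1.3],"turn":0.12,"fingers":0.2}
    - {"xyz":[0,0,1.3],"turn":0.12,"fingers":0.2}
    - {"xyz":[0,0,1.3],"turn":0.12,"fingers":0.2}
    - {"xyz":[0,0,1.3],"turn":0.12,"fingers":0.2}
    - {"xyz":[0,0,1.3],"turn":0.12,"fingers":0.2}
    - {"xyz":[0,0,1.3],"turn":0.12,"fingers":0.2}

```text
time_s: 21.72
ee_pos: [0.652, -0.1031, 0.2306]
orientation: [2.119, 2.319, 0.0]
ft_force: [0.8, 0.5, 0.4]
width: 0.0735
grip_force: 0.0
```

Emit:
apply_moves:
  rows:
    - {"xyz":[0,0,0],"turn":0.12,"fingers":0.25}
    - {"xyz":[0,0,0],"turn":0.1,"fingers":0.25}
    - {"xyz":[0,0,0],"turn":0,"fingers":0.25}
    - {"xyz":[0,0,0],"turn":0,"fingers":0.25}
    - {"xyz":[0,0,0],"turn":0,"fingers":0.25}

```text
time_s: 22.13
ee_pos: [0.6521, -0.1031, 0.2313]
orientation: [2.352, 2.083, 0.0]
ft_force: [-0.4, -0.8, -0.3]
width: 0.0689
grip_force: 0.0
```

```bash
python3 - <<'E'
from h import *
plan([.5332,-.3322,.12],-7); blanks('top')
E
```

```text
t 22.13 pos [ 0.6521 -0.1031  0.2313] w 0.0689 F [-0.4 -0.8 -0.3] yawy -6.95 z [ 0.  0. -1.]
shift cm [-24.18  -9.03  11.12] turn about tool z rad 0.001 q7 0.38
blank [0.527, -0.3538, 0.1096, 0.0382, 83.7359] [346, 202, 26, 11, 199]
```

Emit:
apply_moves:
  rows:
    - {"xyz":[-3,-1.1,0],"turn":0,"fingers":0.25}
    - {"xyz":[-3,-1.1,0],"turn":0,"fingers":0.25}
    - {"xyz":[-3,-1.1,0],"turn":0,"fingers":0.25}
    - {"xyz":[-3,-1.1,0],"turn":0,"fingers":0.25}
    - {"xyz":[-3,-1.1,1],"turn":0,"fingers":0.25}
    - {"xyz":[-3,-1.1,2],"turn":0,"fingers":0.25}
    - {"xyz":[-3,-1.2,2],"turn":0,"fingers":0.25}
    - {"xyz":[-3.2,-1.2,2],"turn":0,"fingers":0.25}
    - {"xyz":[0,0,3],"turn":0,"fingers":0.25}
    - {"xyz":[0,0,1],"turn":0,"fingers":0.25}
    - {"xyz":[0,0,0],"turn":0,"fingers":0.25}
    - {"xyz":[0,0,0],"turn":0,"fingers":0.25}

```text
time_s: 23.18
ee_pos: [0.5337, -0.3312, 0.1213]
orientation: [-2.352, -2.082, -0.001]
ft_force: [-0.8, -0.2, 0.2]
width: 0.0686
grip_force: 0.0
```

```bash
python3 - <<'E'
from h import *
plan([.5332,-.3322,.029],-7)
p,W=cloud('top'); m=(W[...,2]>.03)&(W[...,2]<.046)&(W[...,0]>.46)&(W[...,0]<.58)&(W[...,1]<-.28)&(W[...,1]>-.44)
w=W[m]; print(w.min(0),w.max(0))
E
```

```text
t 23.18 pos [ 0.5337 -0.3312  0.1213] w 0.0686 F [-0.8 -0.2  0.2] yawy -6.97 z [ 0.     0.001 -1.   ]
shift cm [-0.12 -0.04  9.23] turn about tool z rad 0.001 q7 0.86
[ 0.50288629 -0.4094441   0.03013778] [ 0.53869335 -0.37817167  0.04386761]
```

Emit:
apply_moves:
  rows:
    - {"xyz":[0,0,3],"turn":0,"fingers":0.25}
    - {"xyz":[0,0,3],"turn":0,"fingers":0.25}
    - {"xyz":[0,0,2],"turn":0,"fingers":0.25}
    - {"xyz":[0,0,1.2],"turn":0,"fingers":0.25}
    - {"xyz":[0,0,0],"turn":0,"fingers":0.25}
    - {"xyz":[0,0,0],"turn":0,"fingers":1}
    - {"xyz":[0,0,0],"turn":0,"fingers":1}
    - {"xyz":[0,0,0],"turn":0,"fingers":1}
    - {"xyz":[0,0,0],"turn":0,"fingers":1}
    - {"xyz":[0,0,0],"turn":0,"fingers":1}
    - {"xyz":[0,0,0],"turn":0,"fingers":1}
    - {"xyz":[0,0,0],"turn":0,"fingers":1}

```text
time_s: 24.23
ee_pos: [0.5333, -0.3324, 0.0301]
orientation: [2.354, 2.079, 0.002]
ft_force: [-0.7, 1.1, 5.5]
width: 0.0373
grip_force: 45.0
```

Emit:
apply_moves:
  rows:
    - {"xyz":[0,0,0],"turn":0,"fingers":1}
    - {"xyz":[0,0,0],"turn":0,"fingers":1}
    - {"xyz":[0,0,0],"turn":0,"fingers":1}
    - {"xyz":[0,0,-1],"turn":0,"fingers":1}
    - {"xyz":[0,0,-2],"turn":0,"fingers":1}
    - {"xyz":[0,0,-3],"turn":0,"fingers":1}
    - {"xyz":[0,0,-3],"turn":0,"fingers":1}
    - {"xyz":[0,0,-3],"turn":0,"fingers":1}
    - {"xyz":[0,0,-1.5],"turn":0,"fingers":1}
    - {"xyz":[0,0,0],"turn":0,"fingers":1}
    - {"xyz":[0,0,0],"turn":0,"fingers":1}

```text
time_s: 25.15
ee_pos: [0.5327, -0.3318, 0.1639]
orientation: [2.355, 2.08, 0.001]
ft_force: [0.6, 1.0, -2.4]
width: 0.0376
grip_force: 45.0
```

Emit:
apply_moves:
  rows:
    - {"xyz":[0,0,0],"turn":-0.12,"fingers":1}
    - {"xyz":[0,0,0],"turn":-0.12,"fingers":1}
    - {"xyz":[0,0,0],"turn":-0.12,"fingers":1}
    - {"xyz":[0,0,0],"turn":-0.12,"fingers":1}
    - {"xyz":[0,0,0],"turn":-0.12,"fingers":1}
    - {"xyz":[0,0,0],"turn":-0.12,"fingers":1}
    - {"xyz":[0,0,0],"turn":-0.12,"fingers":1}
    - {"xyz":[0,0,0],"turn":-0.12,"fingers":1}
    - {"xyz":[0,0,0],"turn":-0.12,"fingers":1}
    - {"xyz":[0,0,0],"turn":-0.12,"fingers":1}
    - {"xyz":[0,0,0],"turn":-0.12,"fingers":1}
    - {"xyz":[0,0,0],"turn":-0.12,"fingers":1}

```text
time_s: 26.15
ee_pos: [0.5314, -0.3311, 0.1612]
orientation: [-0.389, -3.113, -0.003]
ft_force: [0.2, 0.3, -1.2]
width: 0.0379
grip_force: 45.0
```

Emit:
apply_moves:
  rows:
    - {"xyz":[0,0,0],"turn":-0.12,"fingers":1}
    - {"xyz":[0,0,0],"turn":-0.1,"fingers":1}
    - {"xyz":[0,0,0],"turn":0,"fingers":1}
    - {"xyz":[0,0,0],"turn":0,"fingers":1}
    - {"xyz":[0,0,0],"turn":0,"fingers":1}

```text
time_s: 26.57
ee_pos: [0.532, -0.3318, 0.1626]
orientation: [-0.059, -3.139, -0.002]
ft_force: [-0.2, -0.5, -1.7]
width: 0.0374
grip_force: 45.0
```

```bash
python3 - <<'E'
from h import *
plan(b2w(-.077,0,.14),88.1)
E
```

```text
t 26.57 pos [ 0.532  -0.3318  0.1626] w 0.0374 F [-0.2 -0.5 -1.7] yawy 87.85 z [-0.002  0.001 -1.   ]
shift cm [ 5.34 23.06  2.3 ] turn about tool z rad -0.004 q7 2.25
```

Emit:
apply_moves:
  rows:
    - {"xyz":[1.3,2.3,0],"turn":-0.004,"fingers":1}
    - {"xyz":[1.3,2.3,0],"turn":0,"fingers":1}
    - {"xyz":[1.3,2.3,0],"turn":0,"fingers":1}
    - {"xyz":[1.4,2.3,0],"turn":0,"fingers":1}
    - {"xyz":[0,2.3,0],"turn":0,"fingers":1}
    - {"xyz":[0,2.3,0],"turn":0,"fingers":1}
    - {"xyz":[0,2.3,0],"turn":0,"fingers":1}
    - {"xyz":[0,2.3,0],"turn":0,"fingers":1}
    - {"xyz":[0,2.3,0],"turn":0,"fingers":1}
    - {"xyz":[0,2.3,0],"turn":0,"fingers":1}
    - {"xyz":[0,0,0],"turn":0,"fingers":1}
    - {"xyz":[0,0,0],"turn":0,"fingers":1}

```text
time_s: 27.57
ee_pos: [0.4869, -0.0992, 0.1638]
orientation: [-0.046, -3.141, -0.001]
ft_force: [-0.3, -0.6, -1.8]
width: 0.0373
grip_force: 45.0
```

```bash
python3 - <<'E'
from h import *
plan(b2w(-.077,0,.073),88.1)
E
```

```text
t 27.57 pos [ 0.4869 -0.0992  0.1638] w 0.0373 F [-0.3 -0.6 -1.8] yawy 88.33 z [-0.  0. -1.]
shift cm [-0.04 -0.01  9.08] turn about tool z rad 0.004 q7 1.83
```

Emit:
apply_moves:
  rows:
    - {"xyz":[0,0,2.5],"turn":0.004,"fingers":1}
    - {"xyz":[0,0,2.5],"turn":0,"fingers":1}
    - {"xyz":[0,0,2],"turn":0,"fingers":1}
    - {"xyz":[0,0,1.2],"turn":0,"fingers":1}
    - {"xyz":[0,0,0.6],"turn":0,"fingers":1}
    - {"xyz":[0,0,0.2],"turn":0,"fingers":1}
    - {"xyz":[0,0,0],"turn":0,"fingers":1}
    - {"xyz":[0,0,0],"turn":0,"fingers":1}
    - {"xyz":[0,0,0.1],"turn":0,"fingers":1}
    - {"xyz":[0,0,0.1],"turn":0,"fingers":1}
    - {"xyz":[0,0,0],"turn":0,"fingers":1}

```text
time_s: 28.48
ee_pos: [0.4872, -0.1006, 0.0725]
orientation: [0.055, 3.14, 0.0]
ft_force: [0.2, -0.1, -1.2]
width: 0.0376
grip_force: 45.0
```

```bash
python3 - <<'E'
from h import *
plan(b2w(-.077,0,.07),88.1); p=tail(); cv2.imwrite('pics/w8.png',p[:,:,::-1])
E
```

```text
t 28.48 pos [ 0.4872 -0.1006  0.0725] w 0.0376 F [ 0.2 -0.1 -1.2] yawy 88.0 z [ 0.001  0.    -1.   ]
shift cm [0.   0.13 0.25] turn about tool z rad -0.002 q7 1.91
tail foot x_b -0.105 slope deg 0.19 row 187.0
front x_b -0.1215 row 162.0
```

Emit:
apply_moves:
  rows:
    - {"xyz":[0,0,0.15],"turn":0,"fingers":1}
    - {"xyz":[0,0.1,0.1],"turn":0,"fingers":1}
    - {"xyz":[0,0,0],"turn":0,"fingers":1}
    - {"xyz":[-0.5,0,0],"turn":0,"fingers":1}
    - {"xyz":[-0.8,0,0],"turn":0,"fingers":1}
    - {"xyz":[-0.8,0,0],"turn":0,"fingers":1}
    - {"xyz":[-0.8,0,0],"turn":0,"fingers":1}
    - {"xyz":[-0.8,0,0],"turn":0,"fingers":1}
    - {"xyz":[-0.8,0,0],"turn":0,"fingers":1}
    - {"xyz":[-0.7,0,0],"turn":0,"fingers":1}
    - {"xyz":[0,0,0],"turn":0,"fingers":1}
    - {"xyz":[0,0,0],"turn":0,"fingers":1}

```text
time_s: 29.53
ee_pos: [0.5399, -0.1014, 0.0701]
orientation: [0.055, 3.139, -0.0]
ft_force: [1.4, 1.7, 3.7]
width: 0.0377
grip_force: 45.0
```

```bash
python3 - <<'E'
from h import *
plan(b2w(-.077,0,.07),88.1); p=tail(); cv2.imwrite('pics/w8.png',p[:,:,::-1])
E
```

```text
t 29.53 pos [ 0.5399 -0.1014  0.0701] w 0.0377 F [1.4 1.7 3.7] yawy 88.01 z [ 0.002 -0.    -1.   ]
shift cm [ 5.27  0.03 -0.  ] turn about tool z rad -0.002 q7 1.9
tail foot x_b -0.0527 slope deg 0.28 row 187.0
front x_b -0.1211 row 74.0
```

Emit:
apply_moves:
  rows:
    - {"xyz":[-0.3,0,0],"turn":0,"fingers":1}
    - {"xyz":[-0.4,0,0],"turn":0,"fingers":1}
    - {"xyz":[-0.3,0,0],"turn":0,"fingers":1}
    - {"xyz":[-0.3,0,0],"turn":0,"fingers":1}
    - {"xyz":[0,0,0],"turn":0,"fingers":1}
    - {"xyz":[0,0,0],"turn":0,"fingers":1}
    - {"xyz":[0,0,0],"turn":0,"fingers":0.35}
    - {"xyz":[0,0,0],"turn":0,"fingers":0.35}
    - {"xyz":[0,0,0],"turn":0,"fingers":0.35}
    - {"xyz":[0,0,0],"turn":0,"fingers":0.35}
    - {"xyz":[0,0,0],"turn":0,"fingers":0.35}
    - {"xyz":[0,0,-1],"turn":0,"fingers":0.35}

```text
time_s: 30.58
ee_pos: [0.5506, -0.1016, 0.0782]
orientation: [-0.054, -3.138, -0.0]
ft_force: [0.1, -0.3, -0.3]
width: 0.0597
grip_force: 0.0
```

Emit:
apply_moves:
  rows:
    - {"xyz":[0,0,-3],"turn":0,"fingers":0.35}
    - {"xyz":[0,0,-4],"turn":0,"fingers":0.35}
    - {"xyz":[0,0,-4],"turn":0,"fingers":0.35}
    - {"xyz":[-1.5,0,-3],"turn":0,"fingers":0.35}
    - {"xyz":[-1.5,0,-3],"turn":0,"fingers":0.35}
    - {"xyz":[-1.5,0,-3],"turn":0,"fingers":0.35}
    - {"xyz":[-1.5,0,-2],"turn":0,"fingers":0.35}
    - {"xyz":[-1.5,0,0],"turn":0,"fingers":0.35}
    - {"xyz":[-1.5,0,0],"turn":0,"fingers":0.35}
    - {"xyz":[0,0,0],"turn":0,"fingers":0.35}
    - {"xyz":[0,0,0],"turn":0,"fingers":0.35}
    - {"xyz":[0,0,0],"turn":0,"fingers":0.35}

```text
time_s: 31.58
ee_pos: [0.6409, -0.1052, 0.2995]
orientation: [-0.055, -3.14, -0.0]
ft_force: [0.7, -0.5, -0.4]
width: 0.0595
grip_force: 0.0
```

```bash
python3 - <<'E'
from h import *
st(); p,d=r.read_camera('wrist'); cv2.imwrite('pics/w9.png',cv2.resize(p[40:240,180:480,::-1],None,fx=2.6,fy=2.6,interpolation=cv2.INTER_CUBIC))
ends([0,.072]); ends([0,.072])
E
```

```text
t 31.58 pos [ 0.6409 -0.1052  0.2995] w 0.0595 F [ 0.7 -0.5 -0.4] yawy 87.98 z [-0.001  0.    -1.   ]
line x_b at 0 0.0697 slope deg 0.04
lane 0 far x 0.0666 past line mm -3.11 far slope -0.06 near -0.0425 side y [np.float64(-0.0169), np.float64(0.0146)] side ang [0.27 0.02]
lane 0.072 far x 0.0686 past line mm -1.15 far slope -0.0 near -0.0406 side y [np.float64(0.0516), np.float64(0.0864)] side ang [-0.39  2.28]
line x_b at 0 0.069 slope deg 0.14
lane 0 far x 0.0661 past line mm -2.85 far slope 0.24 near -0.0429 side y [np.float64(-0.0175), np.float64(0.0146)] side ang [0.68 0.97]
lane 0.072 far x 0.068 past line mm -1.14 far slope 0.28 near -0.041 side y [np.float64(0.0515), np.float64(0.0863)] side ang [-0.43  2.93]
```

View pics/w9.png

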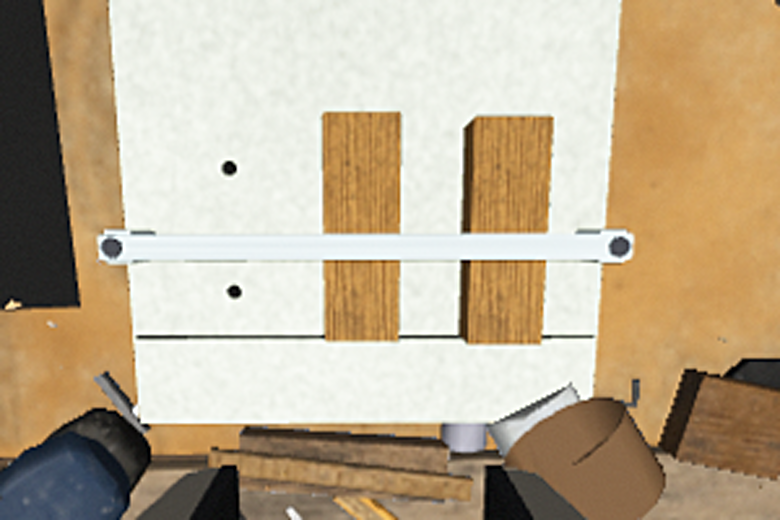

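Emit:
apply_moves:
  rows:
    - {"xyz":[1.5,-2.5,-0.5],"turn":0,"fingers":0.25}
    - {"xyz":[1.5,-2.5,-0.5],"turn":0,"fingers":0.25}
    - {"xyz":[1.5,-2.5,-0.5],"turn":0,"fingers":0.25}
    - {"xyz":[1.5,-2.5,-0.5],"turn":0,"fingers":0.25}
    - {"xyz":[1.5,-2.5,-0.5],"turn":0,"fingers":0.25}
    - {"xyz":[1.5,-2.5,-0.5],"turn":0,"fingers":0.25}
    - {"xyz":[1.5,-2.5,-0.5],"turn":0,"fingers":0.25}
    - {"xyz":[1.5,-2.5,-0.5],"turn":0,"fingers":0.25}
    - {"xyz":[1.5,-2.5,-0.5],"turn":0,"fingers":0.25}
    - {"xyz":[0.5,-2.5,-0.5],"turn":0,"fingers":0.25}
    - {"xyz":[0,0,0],"turn":0,"fingers":0.25}
    - {"xyz":[0,0,0],"turn":0,"fingers":0.25}

```text
time_s: 33.23
ee_pos: [0.4924, -0.3515, 0.35]
orientation: [0.06, 3.14, -0.001]
ft_force: [0.4, 0.5, 0.1]
width: 0.0688
grip_force: 0.0
```

```bash
sed -i 's/W\[...,1\]>-.48/W[...,1]>-.56/' h.py; python3 - <<'E'
from h import *
st(); B=blanks()
for b in B:
    if b[1]<-.4 and b[0]<.58: plan([b[0]-.025*np.cos(np.radians(b[4])),b[1]-.025*np.sin(np.radians(b[4])),.12],b[4]+90)
for q in ['blank_0_mid','tape_measure_mid','sanding_block_mid']: print([(round(m['score'],2),np.round(m['position'],4).tolist()) for m in r.mark_of(q,'wrist')])
E
```

```text
t 33.23 pos [ 0.4924 -0.3515  0.35  ] w 0.0688 F [0.4 0.5 0.1] yawy 87.81 z [ 0.001 -0.001 -1.   ]
blank [0.5156, -0.4751, 0.1097, 0.0388, -3.5908] [231, 152, 26, 66, 1521]
t 33.28 pos [ 0.4933 -0.3498  0.3495] w 0.069 F [-0.   0.   0.4] yawy 87.97 z [ 0.     0.001 -1.   ]
shift cm [ -0.17 -12.38  22.94] turn about tool z rad 0.027 q7 2.24
[(0.98, [0.5793, -0.026, 0.0603])]
[(0.61, [0.6276, -0.4999, 0.0164])]
[(0.84, [0.6269, -0.4152, 0.0099]), (0.63, [0.5134, -0.4741, 0.0246])]
```

Emit:
apply_moves:
  rows:
    - {"xyz":[0,-2,2.8],"turn":0.014,"fingers":0.25}
    - {"xyz":[0,-2,2.8],"turn":0.013,"fingers":0.25}
    - {"xyz":[0,-2,2.8],"turn":0,"fingers":0.25}
    - {"xyz":[0,-2,2.8],"turn":0,"fingers":0.25}
    - {"xyz":[-0.1,-2.2,2.8],"turn":0,"fingers":0.25}
    - {"xyz":[-0.1,-2.2,2.8],"turn":0,"fingers":0.25}
    - {"xyz":[0,0,2.8],"turn":0,"fingers":0.25}
    - {"xyz":[0,0,2.8],"turn":0,"fingers":0.25}
    - {"xyz":[0,0,0],"turn":0,"fingers":0.25}
    - {"xyz":[0,0,0],"turn":0,"fingers":0.25}

```text
time_s: 34.27
ee_pos: [0.4885, -0.4722, 0.1241]
orientation: [-0.095, -3.137, -0.004]
ft_force: [0.2, 0.4, 1.0]
width: 0.0687
grip_force: 0.0
```

```bash
python3 - <<'E'
from h import *
plan([.5156-.025,-.4751+.0016,.029],86.4); blanks(); p,d=r.read_camera('wrist'); cv2.imwrite('pics/w10.png',p[:,:,::-1])
E
```

```text
t 34.27 pos [ 0.4885 -0.4722  0.1241] w 0.0687 F [0.2 0.4 1. ] yawy 86.55 z [-0.003  0.003 -1.   ]
shift cm [-0.24 -0.14  9.51] turn about tool z rad 0.003 q7 2.5
blank [0.4908, -0.2359, 0.1002, 0.0067, -1.7747] [583, 131, 30, 115, 817]
blank [0.5085, -0.4795, 0.0962, 0.0379, -3.7794] [293, 173, 44, 104, 4450]
```

View pics/w10.png

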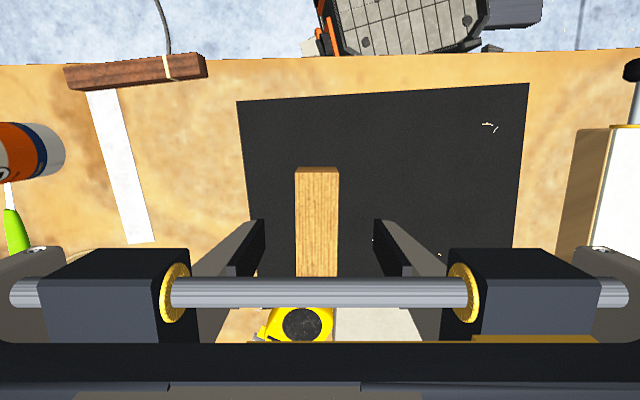

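Emit:
apply_moves:
  rows:
    - {"xyz":[-0.2,-0.2,3],"turn":0,"fingers":0.25}
    - {"xyz":[0,0,3],"turn":0,"fingers":0.25}
    - {"xyz":[0,0,2.2],"turn":0,"fingers":0.25}
    - {"xyz":[0,0,1.2],"turn":0,"fingers":0.25}
    - {"xyz":[0,0,0],"turn":0,"fingers":0.25}
    - {"xyz":[0,0,0],"turn":0,"fingers":1}
    - {"xyz":[0,0,0],"turn":0,"fingers":1}
    - {"xyz":[0,0,0],"turn":0,"fingers":1}
    - {"xyz":[0,0,0],"turn":0,"fingers":1}
    - {"xyz":[0,0,0],"turn":0,"fingers":1}
    - {"xyz":[0,0,0],"turn":0,"fingers":1}
    - {"xyz":[0,0,0],"turn":0,"fingers":1}

```text
time_s: 35.37
ee_pos: [0.4908, -0.4763, 0.0328]
orientation: [0.097, 3.139, -0.001]
ft_force: [-0.6, 1.7, 5.4]
width: 0.0375
grip_force: 45.0
```

Emit:
apply_moves:
  rows:
    - {"xyz":[0,0,0],"turn":0,"fingers":1}
    - {"xyz":[0,0,0],"turn":0,"fingers":1}
    - {"xyz":[0,0,0],"turn":0,"fingers":1}
    - {"xyz":[0,0,-1],"turn":0,"fingers":1}
    - {"xyz":[0,0,-2],"turn":0,"fingers":1}
    - {"xyz":[0,0,-3],"turn":0,"fingers":1}
    - {"xyz":[0,0,-3],"turn":0,"fingers":1}
    - {"xyz":[0,0,-3],"turn":0,"fingers":1}
    - {"xyz":[0,0,-1.5],"turn":0,"fingers":1}
    - {"xyz":[0,0,0],"turn":0,"fingers":1}
    - {"xyz":[0,0,0],"turn":0,"fingers":1}

```text
time_s: 36.28
ee_pos: [0.4903, -0.4761, 0.1672]
orientation: [0.097, 3.139, -0.001]
ft_force: [-0.5, 0.6, -2.5]
width: 0.0378
grip_force: 45.0
```

```bash
python3 - <<'E'
from h import *
plan(b2w(-.077,-.072,.14),88.1)
E
```

```text
t 36.28 pos [ 0.4903 -0.4761  0.1672] w 0.0378 F [-0.5  0.6 -2.5] yawy 86.45 z [ 0.001 -0.001 -1.   ]
shift cm [ 2.43 30.38  2.7 ] turn about tool z rad -0.029 q7 2.49
```

Emit:
apply_moves:
  rows:
    - {"xyz":[0.3,3,0],"turn":-0.015,"fingers":1}
    - {"xyz":[0.3,3,0],"turn":-0.014,"fingers":1}
    - {"xyz":[0.3,3,0],"turn":0,"fingers":1}
    - {"xyz":[0.2,3,0],"turn":0,"fingers":1}
    - {"xyz":[0.2,3,0],"turn":0,"fingers":1}
    - {"xyz":[0.2,3,0],"turn":0,"fingers":1}
    - {"xyz":[0.2,3,0],"turn":0,"fingers":1}
    - {"xyz":[0.2,3,0],"turn":0,"fingers":1}
    - {"xyz":[0.2,3,0],"turn":0,"fingers":1}
    - {"xyz":[0.3,3.3,0],"turn":0,"fingers":1}
    - {"xyz":[0,0,0],"turn":0,"fingers":1}
    - {"xyz":[0,0,0],"turn":0,"fingers":1}

```text
time_s: 37.28
ee_pos: [0.4765, -0.1698, 0.165]
orientation: [-0.045, -3.138, -0.002]
ft_force: [-0.8, -0.9, -0.3]
width: 0.0379
grip_force: 45.0
```

```bash
python3 - <<'E'
from h import *
plan(b2w(-.077,-.072,.0745),88.1)
E
```

```text
t 37.28 pos [ 0.4765 -0.1698  0.165 ] w 0.0379 F [-0.8 -0.9 -0.3] yawy 88.37 z [-0.003  0.001 -1.   ]
shift cm [-0.87 -0.14  9.05] turn about tool z rad 0.005 q7 2.01
```

Emit:
apply_moves:
  rows:
    - {"xyz":[-0.2,0,2.5],"turn":0.003,"fingers":1}
    - {"xyz":[-0.2,0,2.5],"turn":0,"fingers":1}
    - {"xyz":[0,0,2],"turn":0,"fingers":1}
    - {"xyz":[0,0,1.2],"turn":0,"fingers":1}
    - {"xyz":[0,0,0.6],"turn":0,"fingers":1}
    - {"xyz":[0,0,0.2],"turn":0,"fingers":1}
    - {"xyz":[0,0,0],"turn":0,"fingers":1}
    - {"xyz":[0,0,0],"turn":0,"fingers":1}
    - {"xyz":[0,0,0],"turn":0,"fingers":1}

```text
time_s: 38.03
ee_pos: [0.4822, -0.1728, 0.0775]
orientation: [0.057, 3.139, -0.0]
ft_force: [0.9, 0.6, -1.6]
width: 0.0374
grip_force: 45.0
```

```bash
python3 - <<'E'
from h import *
plan(b2w(-.077,-.072,.0722),88.1); p=tail(); cv2.imwrite('pics/w11.png',p[:,:,::-1])
E
```

```text
t 38.03 pos [ 0.4822 -0.1728  0.0775] w 0.0374 F [ 0.9  0.6 -1.6] yawy 87.94 z [ 0.002 -0.    -1.   ]
shift cm [-0.26  0.16  0.53] turn about tool z rad -0.003 q7 2.1
tail foot x_b -0.1781 slope deg 0.26 row 73.0
front x_b -0.1818 row 67.0
```

View pics/w11.png

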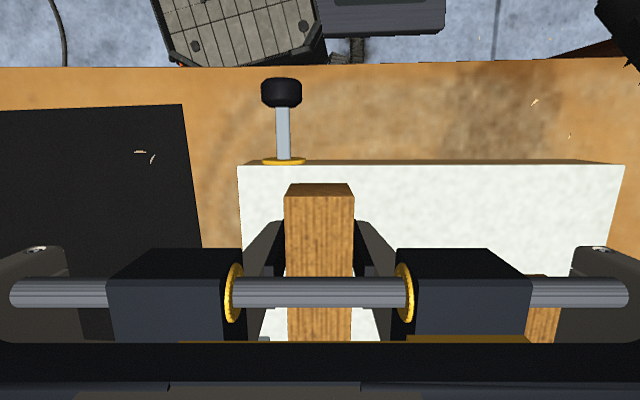

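Emit:
apply_moves:
  rows:
    - {"xyz":[0,0,0.3],"turn":0,"fingers":1}
    - {"xyz":[0,0.1,0.25],"turn":0,"fingers":1}
    - {"xyz":[0,0,0],"turn":0,"fingers":1}
    - {"xyz":[-0.5,0,0],"turn":0,"fingers":1}
    - {"xyz":[-0.8,0,0],"turn":0,"fingers":1}
    - {"xyz":[-0.8,0,0],"turn":0,"fingers":1}
    - {"xyz":[-0.8,0,0],"turn":0,"fingers":1}
    - {"xyz":[-0.8,0,0],"turn":0,"fingers":1}
    - {"xyz":[-0.8,0,0],"turn":0,"fingers":1}
    - {"xyz":[-0.7,0,0],"turn":0,"fingers":1}
    - {"xyz":[0,0,0],"turn":0,"fingers":1}
    - {"xyz":[0,0,0],"turn":0,"fingers":1}

```text
time_s: 39.08
ee_pos: [0.5325, -0.1741, 0.0726]
orientation: [-0.057, -3.14, -0.001]
ft_force: [-7.6, 0.6, 15.1]
width: 0.0379
grip_force: 45.0
```

```bash
sed -i 's/range(180,280,4)/range(292,345,4)/g' h.py; python3 - <<'E'
from h import *
plan(b2w(-.077,-.072,.0722),88.1); p=tail(); cv2.imwrite('pics/w12.png',p[:,:,::-1])
E
```

```text
t 39.08 pos [ 0.5325 -0.1741  0.0726] w 0.0379 F [-7.6  0.6 15.1] yawy 87.9 z [-0.002  0.001 -1.   ]
shift cm [4.78 0.1  0.05] turn about tool z rad -0.003 q7 2.08
tail foot x_b -0.0599 slope deg 0.26 row 183.0
front x_b -0.1209 row 84.0
```

Emit:
apply_moves:
  rows:
    - {"xyz":[-0.3,0,-0.1],"turn":0,"fingers":1}
    - {"xyz":[-0.4,0,0],"turn":0,"fingers":1}
    - {"xyz":[-0.4,0,0],"turn":0,"fingers":1}
    - {"xyz":[-0.4,0,0],"turn":0,"fingers":1}
    - {"xyz":[-0.3,0,0],"turn":0,"fingers":1}
    - {"xyz":[-0.1,0,0],"turn":0,"fingers":1}
    - {"xyz":[0,0,0],"turn":0,"fingers":1}
    - {"xyz":[0,0,0],"turn":0,"fingers":1}
    - {"xyz":[0,0,0],"turn":0,"fingers":1}

```text
time_s: 39.88
ee_pos: [0.5517, -0.1741, 0.0726]
orientation: [-0.056, -3.139, -0.001]
ft_force: [-5.3, 0.1, 9.6]
width: 0.038
grip_force: 45.0
```

```bash
python3 - <<'E'
from h import *
st(); tail()
E
```

```text
t 39.88 pos [ 0.5517 -0.1741  0.0726] w 0.038 F [-5.3  0.1  9.6] yawy 87.96 z [-0.002  0.001 -1.   ]
tail foot x_b -0.0286 slope deg 0.22 row 201.0
front x_b -0.0325 row 195.0
```

Emit:
apply_moves:
  rows:
    - {"xyz":[0,0,0],"turn":0,"fingers":0.35}
    - {"xyz":[0,0,0],"turn":0,"fingers":0.35}
    - {"xyz":[0,0,0],"turn":0,"fingers":0.35}
    - {"xyz":[0,0,0],"turn":0,"fingers":0.35}
    - {"xyz":[0,0,0],"turn":0,"fingers":0.35}
    - {"xyz":[0,0,-1],"turn":0,"fingers":0.35}
    - {"xyz":[0,0,-3],"turn":0,"fingers":0.35}
    - {"xyz":[0,0,-4],"turn":0,"fingers":0.35}
    - {"xyz":[0,0,-4],"turn":0,"fingers":0.35}
    - {"xyz":[-2,1,-3.3],"turn":0,"fingers":0.35}
    - {"xyz":[-2,1,-3.3],"turn":0,"fingers":0.35}
    - {"xyz":[-2,1,-3.3],"turn":0,"fingers":0.35}

```text
time_s: 40.93
ee_pos: [0.6138, -0.1461, 0.2943]
orientation: [0.058, 3.139, 0.0]
ft_force: [1.8, 0.1, 0.0]
width: 0.0598
grip_force: 0.0
```

Emit:
apply_moves:
  rows:
    - {"xyz":[-2,1,-3.3],"turn":0,"fingers":0.35}
    - {"xyz":[-2,1,0],"turn":0,"fingers":0.35}
    - {"xyz":[-2,1,0],"turn":0,"fingers":0.35}
    - {"xyz":[-2,1,0],"turn":0,"fingers":0.35}
    - {"xyz":[0,0,0],"turn":0,"fingers":0.35}
    - {"xyz":[0,0,0],"turn":0,"fingers":0.35}
    - {"xyz":[0,0,0],"turn":0,"fingers":0.35}
    - {"xyz":[0,0,0],"turn":0,"fingers":0.35}

```text
time_s: 41.6
ee_pos: [0.6939, -0.1104, 0.3246]
orientation: [-0.059, -3.141, 0.001]
ft_force: [-0.5, -0.6, -0.4]
width: 0.0594
grip_force: 0.0
```

```bash
python3 - <<'E'
from h import *
st(); p,d=r.read_camera('wrist'); cv2.imwrite('pics/w13.png',cv2.resize(p[0:230,180:480,::-1],None,fx=2.6,fy=2.6,interpolation=cv2.INTER_CUBIC))
ends([-.072,0,.072]); print(proj(b2w(.07,0,.04)),r.get_calibration('wrist')['world_from_camera'][:3,3])
E
```

```text
t 41.6 pos [ 0.6939 -0.1104  0.3246] w 0.0594 F [-0.5 -0.6 -0.4] yawy 87.84 z [-0. -0. -1.]
line x_b at 0 0.0694 slope deg -0.03
lane -0.072 far x 0.0698 past line mm 0.33 far slope -0.35 near -0.0399 side y [np.float64(-0.0875), np.float64(-0.0538)] side ang [ 0.47 -0.34]
lane 0 far x 0.0705 past line mm 1.07 far slope -0.22 near -0.0422 side y [np.float64(-0.023), np.float64(0.0143)] side ang [4.86 0.28]
lane 0.072 far x 0.0698 past line mm 0.41 far slope 0.12 near -0.0405 side y [np.float64(0.0521), np.float64(0.0865)] side ang [-0.19  2.1 ]
(np.float64(321.33882791030015), np.float64(131.14968009101682)) [ 0.62886414 -0.10838331  0.47514692]
```

View pics/w13.png

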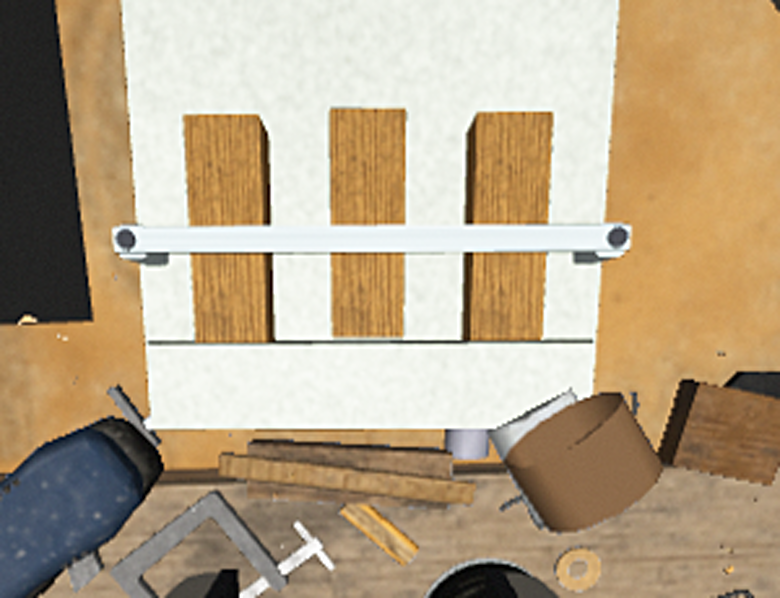

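```bash
python3 - <<'E'
from h import *
plan(b2w(-.014,0,.15),88.1)
E
```

```text
t 41.95 pos [ 0.6947 -0.1093  0.3243] w 0.06 F [0.3 0.4 0.7] yawy 87.93 z [ 0.  0. -1.]
shift cm [14.47  0.26 17.43] turn about tool z rad -0.003 q7 1.82
```

Emit:
apply_moves:
  rows:
    - {"xyz":[2.4,0,0],"turn":0,"fingers":0.35}
    - {"xyz":[2.4,0,0],"turn":0,"fingers":0.35}
    - {"xyz":[2.4,0,2],"turn":-0.003,"fingers":0.35}
    - {"xyz":[2.4,0.1,2],"turn":0,"fingers":0.35}
    - {"xyz":[2.4,0.1,3],"turn":0,"fingers":0.35}
    - {"xyz":[2.4,0.1,3],"turn":0,"fingers":0.35}
    - {"xyz":[0,0,3],"turn":0,"fingers":0.35}
    - {"xyz":[0,0,3],"turn":0,"fingers":0.35}
    - {"xyz":[0,0,1],"turn":0,"fingers":0.35}
    - {"xyz":[0,0,0],"turn":0,"fingers":0.35}
    - {"xyz":[0,0,0],"turn":0,"fingers":0.35}

```text
time_s: 42.87
ee_pos: [0.5517, -0.1015, 0.1547]
orientation: [0.052, 3.141, -0.001]
ft_force: [-0.0, 1.0, 0.9]
width: 0.0599
grip_force: 0.0
```

```bash
python3 - <<'E'
from h import *
plan(b2w(-.014,0,.069),88.1)
E
```

```text
t 42.87 pos [ 0.5517 -0.1015  0.1547] w 0.0599 F [-0.   1.   0.9] yawy 88.11 z [ 0. -0. -1.]
shift cm [0.15 0.   8.57] turn about tool z rad 0.0 q7 1.88
```

Emit:
apply_moves:
  rows:
    - {"xyz":[0,0,3],"turn":0,"fingers":0.35}
    - {"xyz":[0,0,3],"turn":0,"fingers":0.35}
    - {"xyz":[0,0,2],"turn":0,"fingers":0.35}
    - {"xyz":[0,0,0.5],"turn":0,"fingers":0.35}
    - {"xyz":[0,0,0],"turn":0,"fingers":0.35}
    - {"xyz":[0,0,0],"turn":0,"fingers":1}
    - {"xyz":[0,0,0],"turn":0,"fingers":1}
    - {"xyz":[0,0,0],"turn":0,"fingers":1}
    - {"xyz":[0,0,0],"turn":0,"fingers":1}
    - {"xyz":[0,0,0],"turn":0,"fingers":1}
    - {"xyz":[0,0,0],"turn":0,"fingers":1}
    - {"xyz":[0,0,0],"turn":0,"fingers":1}
  grip_force: 25

```text
time_s: 43.87
ee_pos: [0.5522, -0.1014, 0.0706]
orientation: [0.052, 3.139, 0.0]
ft_force: [-1.4, -0.3, 6.6]
width: 0.0377
grip_force: 25.0
```

Emit:
apply_moves:
  rows:
    - {"xyz":[-0.1,0,0],"turn":0,"fingers":1}
    - {"xyz":[-0.1,0,0],"turn":0,"fingers":1}
    - {"xyz":[0,0,0],"turn":0,"fingers":1}
    - {"xyz":[0,0,0],"turn":0,"fingers":1}
    - {"xyz":[0,0,0],"turn":0,"fingers":1}

```text
time_s: 44.28
ee_pos: [0.5523, -0.1014, 0.0707]
orientation: [-0.052, -3.14, -0.002]
ft_force: [-6.1, 1.5, 13.3]
width: 0.0379
grip_force: 25.0
```

Emit:
apply_moves:
  rows:
    - {"xyz":[0,0,-0.1],"turn":0,"fingers":1}
    - {"xyz":[0,0,-0.1],"turn":0,"fingers":1}
    - {"xyz":[0,0,0],"turn":0,"fingers":1}
    - {"xyz":[0,0,0],"turn":0,"fingers":1}
    - {"xyz":[0,0,0],"turn":0,"fingers":1}

```text
time_s: 44.7
ee_pos: [0.553, -0.1011, 0.0709]
orientation: [-0.051, -3.141, -0.0]
ft_force: [-0.6, 0.1, -1.5]
width: 0.0378
grip_force: 25.0
```

```bash
python3 - <<'E'
from h import *
for _ in range(4): st(); r.read_camera('wrist')
E
```

```text
t 44.7 pos [ 0.553  -0.1011  0.0709] w 0.0378 F [-0.6  0.1 -1.5] yawy 88.13 z [-0.  0. -1.]
t 44.75 pos [ 0.553  -0.1011  0.0709] w 0.0378 F [-0.2  0.  -1.2] yawy 88.13 z [-0.  0. -1.]
t 44.8 pos [ 0.553  -0.1011  0.0709] w 0.0379 F [ 0.4  0.1 -2. ] yawy 88.13 z [-0.  0. -1.]
t 44.85 pos [ 0.553  -0.1011  0.0709] w 0.0378 F [ 0.1  0.7 -2.3] yawy 88.12 z [-0.  0. -1.]
```

Emit:
apply_moves:
  rows:
    - {"xyz":[-0.1,0,0],"turn":0,"fingers":1}
    - {"xyz":[-0.03,0,0],"turn":0,"fingers":1}
    - {"xyz":[0,0,0],"turn":0,"fingers":1}
    - {"xyz":[0,0,0],"turn":0,"fingers":1}
    - {"xyz":[0,0,0],"turn":0,"fingers":1}
    - {"xyz":[0,0,0],"turn":0,"fingers":1}

```text
time_s: 45.4
ee_pos: [0.5543, -0.1013, 0.0711]
orientation: [-0.052, -3.141, -0.0]
ft_force: [0.2, -0.3, -1.5]
width: 0.0378
grip_force: 25.0
```

Good; release and re-view from the same spot above the line, slightly further back.

Emit:
apply_moves:
  rows:
    - {"xyz":[0,0,0],"turn":0,"fingers":0.35}
    - {"xyz":[0,0,0],"turn":0,"fingers":0.35}
    - {"xyz":[0,0,0],"turn":0,"fingers":0.35}
    - {"xyz":[0,0,0],"turn":0,"fingers":0.35}
    - {"xyz":[0,0,0],"turn":0,"fingers":0.35}
    - {"xyz":[0,0,-1],"turn":0,"fingers":0.35}
    - {"xyz":[0,0,-3],"turn":0,"fingers":0.35}
    - {"xyz":[0,0,-4],"turn":0,"fingers":0.35}
    - {"xyz":[0,0,-4],"turn":0,"fingers":0.35}
    - {"xyz":[-2,0,-3.3],"turn":0,"fingers":0.35}
    - {"xyz":[-2,0,-3.3],"turn":0,"fingers":0.35}
    - {"xyz":[-2,0,-3.3],"turn":0,"fingers":0.35}

```text
time_s: 46.4
ee_pos: [0.6146, -0.1033, 0.2935]
orientation: [0.052, 3.139, 0.001]
ft_force: [0.1, 0.0, -0.2]
width: 0.0594
grip_force: 0.0
```

Emit:
apply_moves:
  rows:
    - {"xyz":[-2,0,-2],"turn":0,"fingers":0.35}
    - {"xyz":[-1,0,0],"turn":0,"fingers":0.35}
    - {"xyz":[0,0,0],"turn":0,"fingers":0.35}
    - {"xyz":[0,0,0],"turn":0,"fingers":0.35}
    - {"xyz":[0,0,0],"turn":0,"fingers":0.35}
    - {"xyz":[0,0,0],"turn":0,"fingers":0.35}

```text
time_s: 46.9
ee_pos: [0.6431, -0.1043, 0.3094]
orientation: [-0.052, -3.139, -0.001]
ft_force: [-0.2, 0.7, -0.1]
width: 0.06
grip_force: 0.0
```

```bash
python3 - <<'E'
from h import *
st(); ends([-.072,0,.072])
p,d=r.read_camera('wrist'); cv2.imwrite('pics/w14.png',cv2.resize(p[60:220,200:440,::-1],None,fx=3.3,fy=3.3,interpolation=cv2.INTER_CUBIC))
E
```

```text
t 46.9 pos [ 0.6431 -0.1043  0.3094] w 0.06 F [-0.2  0.7 -0.1] yawy 88.09 z [-0.002  0.    -1.   ]
line x_b at 0 0.0697 slope deg 0.06
lane -0.072 far x 0.0689 past line mm -0.75 far slope 0.82 near -0.0399 side y [np.float64(-0.0892), np.float64(-0.0545)] side ang [ 2.73 -0.33]
lane 0 far x 0.0687 past line mm -1.02 far slope 1.08 near -0.0402 side y [np.float64(-0.0226), np.float64(0.0202)] side ang [ 6.07 -0.45]
lane 0.072 far x 0.0687 past line mm -1.09 far slope 0.12 near -0.0405 side y [np.float64(0.0515), np.float64(0.0863)] side ang [-0.31  1.33]
```

```bash
python3 - <<'E'
from h import *
plan(b2w(-.167,-.099,.12),88.1)
E
```

```text
t 47.25 pos [ 0.6442 -0.1042  0.3101] w 0.0596 F [ 0.8  1.  -0.2] yawy 88.11 z [-0.  0. -1.]
shift cm [24.7  -9.93 19.01] turn about tool z rad 0.0 q7 1.82
```

Emit:
apply_moves:
  rows:
    - {"xyz":[2.8,-1.1,0],"turn":0,"fingers":0}
    - {"xyz":[2.8,-1.1,0],"turn":0,"fingers":0}
    - {"xyz":[2.8,-1.1,0],"turn":0,"fingers":0}
    - {"xyz":[2.8,-1.1,0],"turn":0,"fingers":0}
    - {"xyz":[2.7,-1.1,0],"turn":0,"fingers":0}
    - {"xyz":[2.7,-1.1,0],"turn":0,"fingers":0}
    - {"xyz":[2.7,-1.1,0],"turn":0,"fingers":0}
    - {"xyz":[2.7,-1.1,0],"turn":0,"fingers":0}
    - {"xyz":[2.7,-1.1,0],"turn":0,"fingers":0}
    - {"xyz":[0,0,0],"turn":0,"fingers":0}
    - {"xyz":[0,0,0],"turn":0,"fingers":0}

```text
time_s: 48.17
ee_pos: [0.3935, -0.1956, 0.3107]
orientation: [0.055, 3.139, 0.002]
ft_force: [1.0, -0.7, 0.3]
width: 0.0919
grip_force: 0.0
```

Emit:
apply_moves:
  rows:
    - {"xyz":[0,0,3.8],"turn":0,"fingers":0}
    - {"xyz":[0,0,3.8],"turn":0,"fingers":0}
    - {"xyz":[0,0,3.8],"turn":0,"fingers":0}
    - {"xyz":[0,0,3.8],"turn":0,"fingers":0}
    - {"xyz":[0,0,3.8],"turn":0,"fingers":0}
    - {"xyz":[0,0,0],"turn":0,"fingers":0}
    - {"xyz":[0,0,0],"turn":0,"fingers":0}
    - {"xyz":[0,0,0],"turn":0,"fingers":0}

```text
time_s: 48.83
ee_pos: [0.3958, -0.1955, 0.1215]
orientation: [0.051, 3.139, -0.001]
ft_force: [0.5, -0.9, -0.2]
width: 0.092
grip_force: 0.0
```

```bash
python3 - <<'E'
from h import *
plan(b2w(-.167,-.099,.027),88.1); r.read_camera('wrist')
for q in ['knob_grip']: print([(round(m['score'],2),np.round(m['position'],4).tolist()) for m in r.mark_of(q,'wrist')])
E
```

```text
t 48.83 pos [ 0.3958 -0.1955  0.1215] w 0.092 F [ 0.5 -0.9 -0.2] yawy 88.14 z [ 0.002 -0.001 -1.   ]
shift cm [0.2  0.02 9.45] turn about tool z rad 0.001 q7 2.18
[(0.78, [0.3952, -0.1922, 0.025])]
```

Emit:
apply_moves:
  rows:
    - {"xyz":[0.1,0,3],"turn":0,"fingers":0}
    - {"xyz":[0.1,0,3],"turn":0,"fingers":0}
    - {"xyz":[0,0,2.5],"turn":0,"fingers":0}
    - {"xyz":[0,0,0.9],"turn":0,"fingers":0}
    - {"xyz":[0,0,0],"turn":0,"fingers":1}
    - {"xyz":[0,0,0],"turn":0,"fingers":1}
    - {"xyz":[0,0,0],"turn":0,"fingers":1}
    - {"xyz":[0,0,0],"turn":0,"fingers":1}
    - {"xyz":[0,0,0],"turn":0,"fingers":1}
    - {"xyz":[0,0,0],"turn":0,"fingers":1}
    - {"xyz":[0,0,0],"turn":0,"fingers":1}
    - {"xyz":[0,0,0],"turn":0,"fingers":1}
  grip_force: 35

```text
time_s: 49.93
ee_pos: [0.3924, -0.195, 0.0263]
orientation: [0.051, 3.141, -0.0]
ft_force: [-1.0, 0.1, -0.9]
width: 0.0405
grip_force: 0.0
```

Emit:
apply_moves:
  rows:
    - {"xyz":[0,0,0],"turn":0,"fingers":1}
    - {"xyz":[0,0,0],"turn":0,"fingers":1}
    - {"xyz":[0,0,0],"turn":0,"fingers":1}
    - {"xyz":[0,0,0],"turn":0,"fingers":1}
    - {"xyz":[0,0,0],"turn":0,"fingers":1}
    - {"xyz":[0,0,0],"turn":0,"fingers":1}

```text
time_s: 50.43
ee_pos: [0.3922, -0.195, 0.0261]
orientation: [-0.052, -3.141, -0.0]
ft_force: [0.8, -0.4, 0.7]
width: 0.0263
grip_force: 35.0
```

Emit:
apply_moves:
  rows:
    - {"xyz":[-0.3,0,0],"turn":0,"fingers":1}
    - {"xyz":[-0.3,0,0],"turn":0,"fingers":1}
    - {"xyz":[-0.3,0,0],"turn":0,"fingers":1}
    - {"xyz":[-0.3,0,0],"turn":0,"fingers":1}
    - {"xyz":[-0.3,0,0],"turn":0,"fingers":1}
    - {"xyz":[-0.3,0,0],"turn":0,"fingers":1}
    - {"xyz":[-0.3,0,0],"turn":0,"fingers":1}
    - {"xyz":[-0.3,0,0],"turn":0,"fingers":1}
    - {"xyz":[-0.3,0,0],"turn":0,"fingers":1}
    - {"xyz":[0,0,0],"turn":0,"fingers":1}
    - {"xyz":[0,0,0],"turn":0,"fingers":1}
    - {"xyz":[0,0,0],"turn":0,"fingers":1}

```text
time_s: 51.43
ee_pos: [0.4173, -0.1958, 0.026]
orientation: [-0.053, -3.138, -0.002]
ft_force: [-4.7, -0.4, 5.4]
width: 0.0261
grip_force: 35.0
```

Emit:
apply_moves:
  rows:
    - {"xyz":[0,0,0],"turn":0,"fingers":0}
    - {"xyz":[0,0,0],"turn":0,"fingers":0}
    - {"xyz":[0,0,0],"turn":0,"fingers":0}
    - {"xyz":[0,0,0],"turn":0,"fingers":0}
    - {"xyz":[0,0,0],"turn":0,"fingers":0}
    - {"xyz":[0,0,-2],"turn":0,"fingers":0}
    - {"xyz":[0,0,-4],"turn":0,"fingers":0}
    - {"xyz":[0,0,-4],"turn":0,"fingers":0}
    - {"xyz":[0,0,-4],"turn":0,"fingers":0}
    - {"xyz":[0,0,-4],"turn":0,"fingers":0}
    - {"xyz":[0,0,-4],"turn":0,"fingers":0}
    - {"xyz":[0,0,-4],"turn":0,"fingers":0}

```text
time_s: 52.43
ee_pos: [0.4187, -0.1959, 0.2882]
orientation: [0.052, 3.141, 0.0]
ft_force: [1.3, 1.0, -0.6]
width: 0.0916
grip_force: 0.0
```

Emit:
apply_moves:
  rows:
    - {"xyz":[-2.2,0.9,-2],"turn":0,"fingers":0}
    - {"xyz":[-2.2,0.9,-2],"turn":0,"fingers":0}
    - {"xyz":[-2.2,0.9,0],"turn":0,"fingers":0}
    - {"xyz":[-2.2,0.9,0],"turn":0,"fingers":0}
    - {"xyz":[-2.2,0.9,0],"turn":0,"fingers":0}
    - {"xyz":[-2.2,0.9,0],"turn":0,"fingers":0}
    - {"xyz":[-2.2,0.9,0],"turn":0,"fingers":0}
    - {"xyz":[-2.2,0.9,0],"turn":0,"fingers":0}
    - {"xyz":[-2.2,0.9,0],"turn":0,"fingers":0}
    - {"xyz":[0,0,0],"turn":0,"fingers":0}
    - {"xyz":[0,0,0],"turn":0,"fingers":0}
    - {"xyz":[0,0,0],"turn":0,"fingers":0}

```text
time_s: 53.43
ee_pos: [0.619, -0.1221, 0.3258]
orientation: [-0.053, -3.14, 0.001]
ft_force: [-0.4, -0.4, -1.0]
width: 0.0915
grip_force: 0.0
```

```bash
python3 - <<'E'
from h import *
st(); ends([-.072,0,.072])
for c in ['wrist','scene']:
    r.read_camera(c)
    for q in ['knob_grip','blank_0_mid','sanding_block_mid','tape_measure_mid','try_square_mid']: print(c,q,[(round(m['score'],2),np.round(m['position'],4).tolist(),w2b(m['position'])) for m in r.mark_of(q,c)][:3])
E
```

```text
t 53.43 pos [ 0.619  -0.1221  0.3258] w 0.0915 F [-0.4 -0.4 -1. ] yawy 88.07 z [-0.001 -0.    -1.   ]
line x_b at 0 0.0697 slope deg 0.09
lane -0.072 far x 0.0687 past line mm -0.9 far slope 0.18 near -0.0403 side y [np.float64(-0.0949), np.float64(-0.0545)] side ang [-2.44 -0.17]
lane 0 far x 0.0685 past line mm -1.21 far slope 0.29 near -0.0405 side y [np.float64(-0.0154), np.float64(0.015)] side ang [-2.36  0.63]
lane 0.072 far x 0.0685 past line mm -1.32 far slope 0.16 near -0.0407 side y [np.float64(0.0521), np.float64(0.0863)] side ang [-0.35  0.06]
wrist knob_grip [(0.88, [0.418, -0.1947, 0.0286], array([-0.143 , -0.0976])), (0.74, [0.5764, -0.1731, 0.0637], array([ 0.0146, -0.0708]))]
wrist blank_0_mid [(0.94, [0.5778, -0.0317, 0.0604], array([0.0113, 0.0706]))]
wrist sanding_block_mid [(0.49, [0.6288, -0.5053, 0.0136], array([ 0.0779, -0.401 ]))]
wrist tape_measure_mid [(0.95, [0.6271, -0.5045, 0.0126], array([ 0.0762, -0.4003]))]
wrist try_square_mid []
scene knob_grip [(0.68, [0.5679, -0.0968, -0.0026], array([0.0035, 0.0052])), (0.41, [0.4186, -0.1971, 0.024], array([-0.1424, -0.1   ]))]
scene blank_0_mid [(0.72, [0.5832, -0.031, 0.0589], array([0.0166, 0.0715]))]
scene sanding_block_mid [(0.83, [0.6305, -0.4115, 0.014], array([ 0.0765, -0.3072]))]
scene tape_measure_mid [(0.72, [0.6276, -0.5105, 0.0115], array([ 0.0769, -0.4063]))]
scene try_square_mid [(0.72, [0.4449, -0.6203, 0.0163], array([-0.102 , -0.5221]))]
```

```bash
python3 -c "
from plant import r
print(r.finish_job())"
```

```text
the job is handed in; nothing more can be done
None
```

I pulled the knob out, slid all three blanks under the bar, and pushed the knob fully home. By the wrist camera, the blanks' far ends sit within about 1 mm of the scribed line and square to it, and the other items look undisturbed. The job is handed in at about 54 s.

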